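Empty and refill the potato hopper

TASK

Set the colander down centred under the hopper's outlet, then draw the slide gate out until it hits its end stop so that the stored yellow potatoes drop into the colander. Push the gate fully home again, then put every red potato from the tray into the hopper. Leave the colander standing under the outlet with the yellow potatoes in it, and do not disturb the measuring cup, ladle, brush or pierogi mould.

Things in the scene. Friction and masses are not known exactly. Their poses are not given: they have to be found in the camera images.
- hopper: Green square funnel on a white stand fixed to the bench; origin on the bench straight below the funnel's centre, own z up. Mouth 180 mm square inside, rim 260 mm above the bench; throat 130 mm square inside, 140 mm up; walls 6 mm. The slide gate is its floor (top face 138 mm up). A white back panel stands 135 mm behind the centre (own +x)
- gate (a joint): Steel slide gate under the funnel; value in m: 0 = fully shut, grows as it is drawn along the hopper's own +y; 0.136 = fully out against its end stop, throat quite clear. Stays where left; about 3 N slides it slowly. Its aluminium guide rails (118 to 146 mm above the bench, 76 mm either side) run to 225 mm from the hopper's centre along own +y
- gate_grip (a point): Middle of the gate's red upright handle: a plate 50 mm high (138 to 188 mm above the bench), 56 mm wide along the hopper's own x, 14 mm thick along own y, the sliding direction. This point is 165 mm above the bench, 175 mm from the hopper's centre along own +y when shut, and moves with the gate. Below it runs the flat steel tongue, top at 138 mm
- outlet (a point): Centre of the outlet below the gate, 118 mm above the bench, where the stored potatoes drop out; straight above the hopper's origin. The space under it is open to the front (own -x) and both sides (own y); side ribs hang down to 85 mm and the end-stop bar to 109 mm above the bench. Own axes as the hopper's
- colander: White enamel colander, 200 mm across the rim, 75 mm high, 124 mm across the foot, wall 4 mm, 0.4 kg; origin at the centre of its underside, own z up. A straight blue stick handle points along own -x: 20 mm wide, 12 mm thick (62 to 74 mm above the underside), 95 to 225 mm from the origin. Gripped 180 mm out it can be lifted a little or slid level over the bench
- tray: Shallow wooden vegetable tray fixed to the bench, 312 mm (own x) by 215 mm (own y), divided into 3 x 2 compartments of about 100 mm; centres 102 mm apart along x, 106 mm along y; outer walls and cross dividers 4 mm thick and only 15 mm high, floor 4 mm; origin at the centre of its underside
- cup: Glass measuring cup, 86 mm across, 95 mm high, handle to own +y; origin at the centre of its underside. Bystander
- ladle: Stainless ladle lying flat, 275 mm long along own x, bowl (80 mm across) at +x; origin under the handle. Bystander
- brush: Silicone brush lying flat, 190 mm long along own x, red head 40 mm wide; origin near the middle. Bystander
- mould: Yellow plastic pierogi mould lying open, two round halves 124 mm across joined by a hinge, up to 16 mm high; origin under the centre of one half, the other half 122 mm off along own +x. Bystander
- old1: Stored yellow potato, a smooth oval lump 76 mm long (own x axis), 56 mm wide (own y), 42 mm thick (own z), rounded ends, about 0.11 kg; origin at its centre. Starts inside the funnel, lying on the shut gate
- old2: Stored yellow potato, a smooth oval lump 76 mm long (own x axis), 56 mm wide (own y), 42 mm thick (own z), rounded ends, about 0.11 kg; origin at its centre. Starts inside the funnel, lying on the shut gate
- new1: Fresh red potato, a smooth oval lump 76 mm long (own x axis), 56 mm wide (own y), 42 mm thick (own z), rounded ends, about 0.11 kg; origin at its centre. Starts in a compartment of the tray (centre 25 mm above the bench); may be absent
- new2: Fresh red potato, a smooth oval lump 76 mm long (own x axis), 56 mm wide (own y), 42 mm thick (own z), rounded ends, about 0.11 kg; origin at its centre. Starts in a compartment of the tray (centre 25 mm above the bench); may be absent
- new3: Fresh red potato, a smooth oval lump 76 mm long (own x axis), 56 mm wide (own y), 42 mm thick (own z), rounded ends, about 0.11 kg; origin at its centre. Starts in a compartment of the tray (centre 25 mm above the bench); may be absent
- new4: Fresh red potato, a smooth oval lump 76 mm long (own x axis), 56 mm wide (own y), 42 mm thick (own z), rounded ends, about 0.11 kg; origin at its centre. Starts in a compartment of the tray (centre 25 mm above the bench); may be absent
- new5: Fresh red potato, a smooth oval lump 76 mm long (own x axis), 56 mm wide (own y), 42 mm thick (own z), rounded ends, about 0.11 kg; origin at its centre. Starts in a compartment of the tray (centre 25 mm above the bench); may be absent
- new6: Fresh red potato, a smooth oval lump 76 mm long (own x axis), 56 mm wide (own y), 42 mm thick (own z), rounded ends, about 0.11 kg; origin at its centre. Starts in a compartment of the tray (centre 25 mm above the bench); may be absent

How it is judged:
On the way, in this order (a step that is already met when the one before it is completed fails the run):
1. the colander stands upright, released, centred under the outlet (within 30 mm), gate still shut with the yellow potatoes on it (horizontal distance between colander and outlet below 0.03 m and height (world z) of colander between -0.006 and 0.006 m and angle between colander's own z axis and vertical below 0.06 rad and contact force between the fingers and colander below 0.5 N and value of joint gate below 0.02 m and x of old1 in the frame of hopper between -0.09 and 0.09 m and y of old1 in the frame of hopper between -0.09 and 0.09 m and z of old1 in the frame of hopper between 0.14 and 0.285 m and x of old2 in the frame of hopper between -0.09 and 0.09 m and y of old2 in the frame of hopper between -0.09 and 0.09 m and z of old2 in the frame of hopper between 0.14 and 0.285 m), for 0.2 s.
2. the gate is drawn out to its end stop (within 5 mm) and both yellow potatoes lie in the colander (value of joint gate above 0.131 m and horizontal distance between each of old1, old2 and colander below 0.095 m and z of old1 in the frame of colander between 0.01 and 0.1 m and z of old2 in the frame of colander between 0.01 and 0.1 m), for 0.2 s.
3. the gate is pushed fully home (within 6 mm), with the yellow potatoes in the colander (value of joint gate below 0.006 m and horizontal distance between each of old1, old2 and colander below 0.095 m and z of old1 in the frame of colander between 0.01 and 0.1 m and z of old2 in the frame of colander between 0.01 and 0.1 m), for 0.2 s.
At the end, for the whole second after the job is handed in: Gate shut (within 6 mm); the colander upright on the bench under the outlet (centre within 45 mm) with both yellow potatoes in it; every red potato that is present inside the hopper funnel on the gate; all released and lying still (no faster than 0.1 m/s) (all of step 3 and horizontal distance between colander and outlet below 0.045 m and height (world z) of colander between -0.006 and 0.006 m and angle between colander's own z axis and vertical below 0.06 rad and x of new1 in the frame of hopper between -0.09 and 0.09 m and y of new1 in the frame of hopper between -0.09 and 0.09 m and z of new1 in the frame of hopper between 0.14 and 0.285 m and x of new2 in the frame of hopper between -0.09 and 0.09 m and y of new2 in the frame of hopper between -0.09 and 0.09 m and z of new2 in the frame of hopper between 0.14 and 0.285 m and x of new3 in the frame of hopper between -0.09 and 0.09 m and y of new3 in the frame of hopper between -0.09 and 0.09 m and z of new3 in the frame of hopper between 0.14 and 0.285 m and x of new4 in the frame of hopper between -0.09 and 0.09 m and y of new4 in the frame of hopper between -0.09 and 0.09 m and z of new4 in the frame of hopper between 0.14 and 0.285 m and x of new5 in the frame of hopper between -0.09 and 0.09 m and y of new5 in the frame of hopper between -0.09 and 0.09 m and z of new5 in the frame of hopper between 0.14 and 0.285 m and x of new6 in the frame of hopper between -0.09 and 0.09 m and y of new6 in the frame of hopper between -0.09 and 0.09 m and z of new6 in the frame of hopper between 0.14 and 0.285 m and contact force between the fingers and colander below 0.5 N and contact force between the fingers and gate below 0.5 N and linear speed of each of new1, new2, new3, new4, new5, new6, old1, old2, colander below 0.1 m/s); the robot touches nothing.
It fails at once if the measuring cup is shoved more than 60 mm or tipped (distance of cup from where it was at the start of the episode above 0.06 m or angle between cup's own z axis and vertical above 0.6 rad).
It fails at once if the ladle is shoved more than 60 mm (distance of ladle from where it was at the start of the episode above 0.06 m).
It fails at once if the brush is shoved more than 60 mm (distance of brush from where it was at the start of the episode above 0.06 m).
It fails at once if the pierogi mould is shoved more than 60 mm (distance of mould from where it was at the start of the episode above 0.06 m).
Of new1, new2, new3, new4, new5, new6 only 3 to 5 are there at a start; the rules pass over those that are not, and their reading is None.
At some moment in a run one of new1, new2, new3, new4, new5, new6 may be knocked a few centimetres aside while the robot is not near it.
Once in a run the grip may slacken for a moment while it holds something.
It also fails if it takes over 210 s, if anything falls off the work surface, if the arm or the gripper's body presses on something with over 40 N, if the wrist force passes 120 N, or if a joint passes its speed limit or range.

ROBOT

A 7-joint arm with a two-finger parallel gripper is mounted at the origin on the work surface. World frame = base frame: x ahead of the robot, y to its left, z up, the work surface at z = 0. Lengths are in m, angles in rad, forces in N, time in s.
With the tool pointing down it reaches from about 0.375 to 0.925 m from the base axis. Payload 3.1 kg.
Tool frame: the origin (TCP) lies on the centre line of the jaws, within the pads' length; the fingertips stand 22 mm ahead of it and the grasp point (between the pads) lies 3 mm ahead of it; z points along the fingers, y is the direction in which the jaws open and shut (so a half turn about z gives the same grasp; the last joint's range is limited). The gripper opens to 85 mm and grips with 20 to 120 N. Pads are 22 mm wide; open, the fingers measure 114 mm over their backs; the gripper's body (76 mm by 85 mm) begins 54 mm behind the grasp point. The pads swing forward as they close: fully open they stand 13 mm farther back than shut.
Start: joints at [-0.098, 0.383, 0.044, 1.598, -0.018, 1.161, -0.05], TCP at [0.65, 0, 0.253] pointing down, gripper open.
Joint ranges: [-2.61, 2.61], [-0.41, 2.15], [-1.48, 1.57], [0, 2.5], [-1.57, 4.71], [0.05, 1.97], [-2.85, 2.85]. Speed limits (rad/s): [2.79, 2.79, 3.14, 3.14, 3.14, 3.14, 3.14].

INTERFACE

Orientations are given as a unit quaternion [w, x, y, z].
In Python, from plant import manip gives the robot as it stands. The module is installed in compiled form; this text tells all that it offers.
- The arm moves only by the tool play_rows, never from a script. Its argument "plan" is a list of rows, each a list of 4 numbers: the shift along the tool's x, y, z in mm, then the turn about the tool's z in degrees. In form: [[dx, dy, dz, roll], ...]. A call has 1 to 5 rows; each row is the pose to reach, as a shift and turn from the pose measured when the call began, along the tool's axes at that moment; what a row does not reach only later rows make up. A row lasts 1/10 s, in which the tool goes at most 50 mm and 8.59 degrees, less where a joint would pass 70% of its speed; a pose out of reach is approached as far as the arm can. A call with a gripper value outside its range is refused whole. "jaw" is the opening, from 0 (shut) to 1 (fully open), set as the call begins (left out, the last holds). The fingers move at their own pace and stop on an object; "newtons" is the grip in N (left out, the last holds). Time passes only in rows, so rows that repeat a pose let the fingers close. It gives the time, the measured TCP pose, the force and the opening at its end, in the units of the state.
- manip.sense(): the state, without advancing time (a new reading comes with each control period).
- manip.grab_frame(name): name is "scene" or "side" or "wrist"; returns the picture (384x512x3 uint8, red, green, blue); there is no depth.
- manip.camera_info(name): a dict with "mtx" (3x3 intrinsics, pixels), "cam_to_world" (4x4, takes a point from camera to world coordinates). Camera axes: x right, y up, looking along -z (the intrinsics and any distortion apply to the point x, -y, -z); pixel columns grow to the right and rows downward; lengths in m; the calibration is good to about 2 mm. A picture is of the moment at which its call begins: read the wrist's pose just before it. camera_info takes no time and is no camera call; for the wrist camera it gives the pose at the moment of the call.
- manip.sign_off(): hands the job in, once; it reports no verdict.
Trained networks look in the newest picture that a camera, given by its name, has taken for a name from the list of things; names that differ only in an ending like _2 or _b are one class to them, and where a whole thing is asked for, a point or a joint stands for the part that bears it (a point fixed in the world has none). Each returns a list of dicts, best first, with "confidence" (0 to 1); they miss things now and then, are a little off and sometimes report something else, mostly with a low value. They report only what shows in the picture. A call takes as long as a camera call.
- manip.boxes_of(camera, target): "uv" ([column, row] in pixels, amid what is visible of it).
The state is a dict: "t": time; "qpos": joint angles; "joint_velocities": joint speeds; "joint_torque": joint torques, N m; "tcp_pos": TCP position; "ee_rot": TCP orientation; "ft_force": force on the tool from outside, world axes, zero at the start; "moment": the same for the moment, N m; "finger_gap": opening from 0.0 (shut) to 1.0 (fully open).
Only numpy, scipy, OpenCV 4.12 (cv2) and the standard library are available. Lean on these libraries where they do the work, as an engineer would, in place of code of your own. Each camera call takes 0.05 s, during which the arm holds its last target.

## Working session

There is one attempt and no reset: what is moved stays moved. The work goes in short steps, Python scripts to look and compute and a tool call to move; the robot and the scene stay as the last step left them, time stands still between calls to the robot, and variables do not carry over. Pictures are saved under pics/ and viewed, and the job is handed in when it is done.

Besides the shell and the picture viewer there is one more tool, called after "Emit:" by a JSON object that holds its "op" and its "data", one argument or row to a line. play_rows: Moves the arm, as the interface text tells. Its arguments: {"type":"object","properties":{"plan":{"type":"array"},"jaw":{"type":"number"},"newtons":{"type":"number"}},"required":["plan"]}

```bash
mkdir -p pics; cat > h.py <<'E'
import numpy as np, cv2
from plant import manip
def snap(cam,fn):
    im=manip.grab_frame(cam); cv2.imwrite('pics/'+fn,cv2.cvtColor(im,cv2.COLOR_RGB2BGR)); return im
def ray(cam,uv):
    ci=manip.camera_info(cam); K=np.array(ci['mtx']); T=np.array(ci['cam_to_world'])
    p=np.linalg.inv(K)@[uv[0],uv[1],1]; d=T[:3,:3]@[p[0],-p[1],-p[2]]; return T[:3,3],d
def at_z(cam,uv,z):
    o,d=ray(cam,uv); return o+d*(z-o[2])/d[2]
def proj(cam,P):
    ci=manip.camera_info(cam); K=np.array(ci['mtx']); T=np.array(ci['cam_to_world'])
    P=np.atleast_2d(P); c=(P-T[:3,3])@T[:3,:3]; q=np.c_[c[:,0],-c[:,1],-c[:,2]]@K.T; return q[:,:2]/q[:,2:]
def tri(views):
    A=np.zeros((3,3));b=np.zeros(3)
    for o,d in views:
        d=d/np.linalg.norm(d);M=np.eye(3)-np.outer(d,d);A+=M;b+=M@o
    return np.linalg.solve(A,b)
def R(q):
    from scipy.spatial.transform import Rotation
    return Rotation.from_quat([q[1],q[2],q[3],q[0]]).as_matrix()
def st():
    s=manip.sense(); np.set_printoptions(precision=4,suppress=True)
    r=R(s['ee_rot']); print('t',round(s['t'],2),'tcp',np.array(s['tcp_pos']),'gap',s['finger_gap'],'F',np.array(s['ft_force'])); print('x',r[:,0],'y',r[:,1],'z',r[:,2],'q',np.array(s['qpos'])); return s
def delta(P):
    s=manip.sense(); return R(s['ee_rot']).T@(np.array(P)-s['tcp_pos'])*1000
E
python3 - <<'E'
from h import *
s=st()
for c in ['scene','side','wrist']:
    snap(c,c+'0.png')
    ci=manip.camera_info(c);print(c,np.array(ci['mtx']).round(1).tolist(),np.array(ci['cam_to_world']).round(3).tolist())
E
```

```text
t 0.0 tcp [ 0.6491 -0.      0.2519] gap 0.9980024054469857 F [0.1214 0.4209 0.5574]
x [-0.      1.     -0.0001] y [ 1.      0.     -0.0027] z [-0.0027 -0.0001 -1.    ] q [-0.0978  0.3839  0.0438  1.5996 -0.0179  1.1612 -0.0499]
scene [[481.0, 0.0, 262.6], [0.0, 481.0, 192.7], [0.0, 0.0, 1.0]] [[0.663, -0.593, 0.456, 1.178], [0.748, 0.527, -0.402, -0.624], [-0.002, 0.608, 0.794, 1.228], [0.0, 0.0, 0.0, 1.0]]
side [[412.8, 0.0, 259.8], [0.0, 412.8, 186.1], [0.0, 0.0, 1.0]] [[-0.961, 0.2, -0.193, 0.346], [-0.277, -0.72, 0.637, 0.703], [-0.012, 0.665, 0.747, 1.046], [0.0, 0.0, 0.0, 1.0]]
wrist [[290.8, 0.0, 249.9], [0.0, 290.8, 190.4], [0.0, 0.0, 1.0]] [[1.0, 0.0, 0.002, 0.649], [-0.001, 0.965, 0.261, 0.067], [-0.002, -0.261, 0.965, 0.372], [0.0, 0.0, 0.0, 1.0]]
```

View pics/scene0.png

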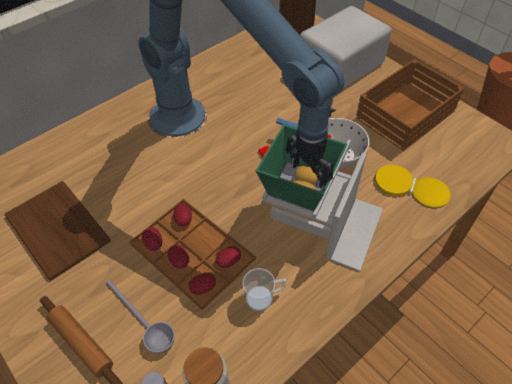

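View pics/side0.png

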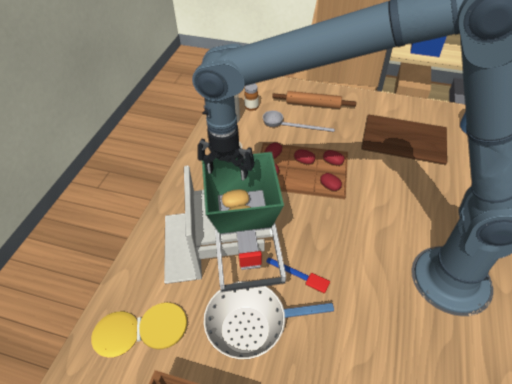

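View pics/wrist0.png

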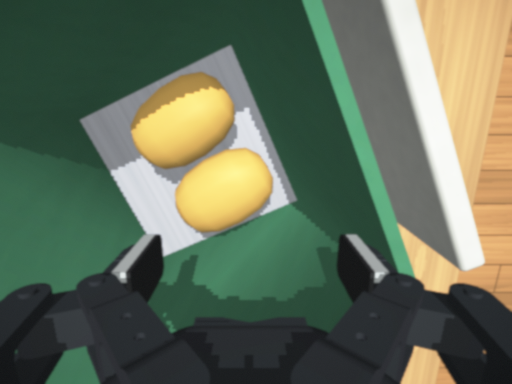

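Gripper is in the hopper mouth; yellow potatoes at (185,120),(225,190) in the wrist view. Raise first, then measure.

Emit:
{"op": "play_rows", "data": {
  "plan": [
    [0,0,-50,0],
    [0,0,-100,0],
    [0,0,-150,0],
    [0,0,-200,0],
    [0,0,-200,0]
  ]
}}

```text
t: 0.65
tcp_pos: [0.6524, -0.0, 0.4625]
ee_rot: [0.005, 0.707, 0.707, 0.006]
ft_force: [0.4, -0.4, 1.4]
finger_gap: 1.003
```

```bash
python3 - <<'E'
from h import *
st()
for c in ['scene','side','wrist']: 
    im=snap(c,c+'1.png')
    if c!='wrist': cv2.imwrite('pics/%s1b.png'%c,cv2.cvtColor(cv2.resize(im,None,fx=1.56,fy=1.56,interpolation=cv2.INTER_CUBIC),cv2.COLOR_RGB2BGR))
E
```

```text
t 0.65 tcp [ 0.6524 -0.      0.4625] gap 1.003361366117022 F [ 0.3991 -0.3735  1.386 ]
x [0.0002 1.     0.0009] y [ 0.9999 -0.0002  0.015 ] z [ 0.015   0.0009 -0.9999] q [-0.1061  0.288   0.0569  1.2988 -0.0163  1.5402 -0.0515]
```

View pics/scene1b.png

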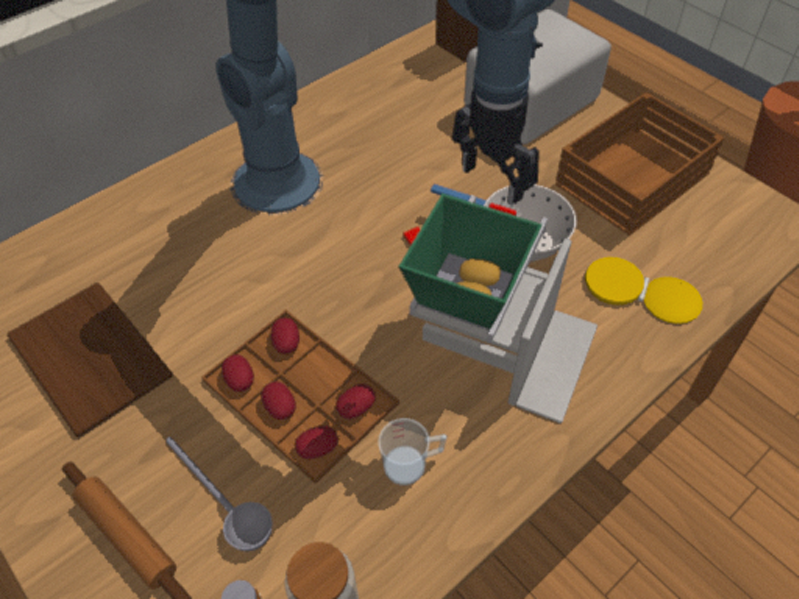

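View pics/side1b.png

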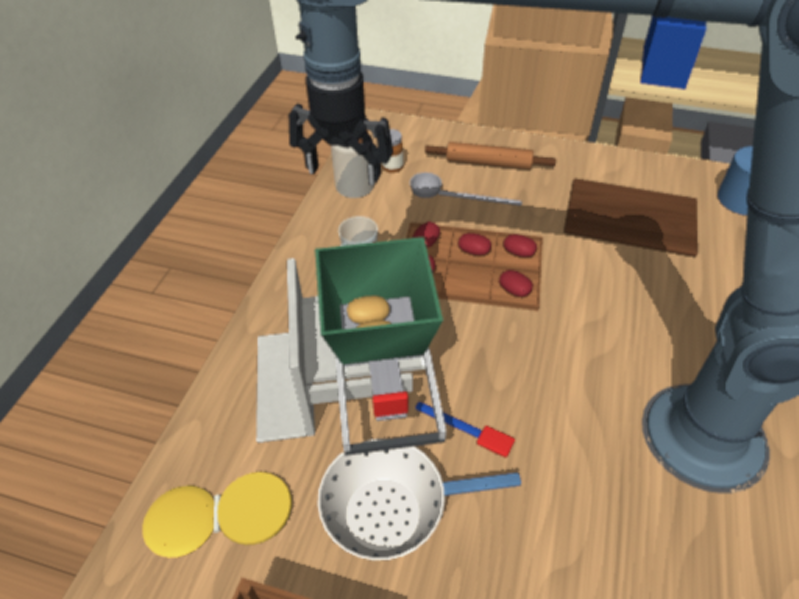

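View pics/wrist1.png

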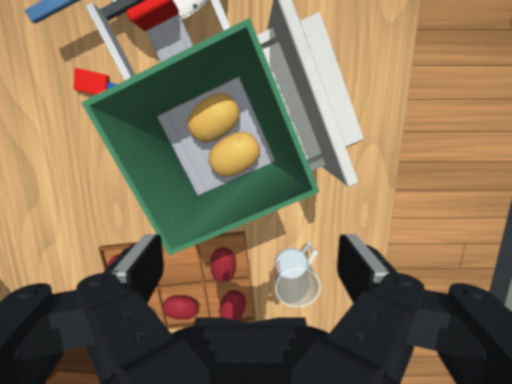

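Wrist view: rim corners near (84,102),(248,22),(317,190),(170,251); gate handle (152,12). Five reds show in scene view: (285,335),(237,372),(278,400),(356,402),(316,442) in the enlarged picture.

```bash
python3 - <<'E'
from h import *
c=[at_z('wrist',p,0.26) for p in [(83,101),(248,22),(317,190),(170,251)]]
c=np.array(c);print(c, c.mean(0), [np.linalg.norm(c[i]-c[i-1]) for i in range(4)])
def ang(v): return np.degrees(np.arctan2(v[1],v[0]))
print(ang(c[1]-c[0]),ang(c[2]-c[3]),ang(c[0]-c[3])-90,ang(c[1]-c[2])-90)
k=512/799
# colander in side view
for n,p,z in [('rim L',(318,500),.075),('rim R',(444,500),.075),('rim T',(381,446),.075),('rim B',(381,556),.075),('handle end',(520,480),.068),('hstart',(446,488),.068)]:
    print(n,at_z('side',np.array(p)*k,z))
for n,p,z in [('reds',(285,335),.025),('',(237,372),.025),('',(278,400),.025),('',(356,402),.025),('',(316,442),.025),('trayc',(287,312),.015),('',(203,379),.015),('',(316,480),.015),('',(398,402),.015),('cup',(405,465),0.0),('cup rim',(405,440),.095),('mould',(615,280),.01),('m2',(672,300),.01),('ladle bowl',(248,523),.02),('ladle tail',(170,440),.005),('handle end',(434,190),.068)]:
    print(n,at_z('scene',np.array(p)*k,z))
for n,p,z in [('brush head',(495,441),.01),('brush tail',(418,406),.01),('handle gate top',(390,398),.188)]:
    print(n,at_z('side',np.array(p)*k,z))
for cam in ['scene','side','wrist']:
  for t in ['colander','hopper','tray','gate_grip','new1','cup','brush','mould']:
    print(cam,t,[(np.round(b['uv'],1).tolist(),round(b['confidence'],2)) for b in manip.boxes_of(cam,t)][:7])
E
```

```text
[[ 0.4773471   0.07781294  0.26      ]
 [ 0.64686964  0.1501841   0.26      ]
 [ 0.72296484 -0.01677649  0.26      ]
 [ 0.55446755 -0.0911175   0.26      ]] [0.60041228 0.03002576 0.26      ] [np.float64(0.18570152918819197), np.float64(0.18432437910312496), np.float64(0.18348383816787528), np.float64(0.18416819467784212)]
23.118203534619184 23.807072735815424 24.53773785234125 24.501955052937333
rim L [0.60711407 0.33429357 0.075     ]
rim R [0.41724542 0.28054469 0.075     ]
rim T [0.54016891 0.21851817 0.075     ]
rim B [0.48616545 0.38929013 0.075     ]
handle end [0.30831641 0.21183895 0.068     ]
hstart [0.41944234 0.25731979 0.068     ]
reds [ 0.38827671 -0.25250458  0.025     ]
 [ 0.39736819 -0.36994486  0.025     ]
 [ 0.49807378 -0.34739057  0.025     ]
 [ 0.5963531  -0.24305472  0.025     ]
 [ 0.6121116  -0.34670399  0.025     ]
trayc [ 0.33842287 -0.21327263  0.015     ]
 [ 0.36130587 -0.42446558  0.015     ]
 [ 0.66493947 -0.38808125  0.015     ]
 [ 0.64299926 -0.18192862  0.015     ]
cup [ 7.40412718e-01 -2.50540280e-01  2.22044605e-16]
cup rim [ 0.74054366 -0.24979402  
[... 899 characters left out ...]
, 0.96)]
side hopper [([226.1, 223.7], 0.81)]
side tray [([307.5, 171.5], 0.86)]
side gate_grip [([250.5, 243.9], 0.67)]
side new1 [([333.8, 158.1], 0.81), ([303.5, 159.0], 0.8), ([274.4, 148.7], 0.48)]
side cup [([226.6, 146.5], 0.64), ([246.5, 318.8], 0.33), ([309.6, 277.6], 0.18)]
side brush [([310.7, 278.7], 0.77)]
side mould [([145.3, 330.9], 0.93), ([306.9, 173.7], 0.44)]
wrist colander [([56.4, 6.1], 0.63)]
wrist hopper [([232.6, 129.6], 0.78)]
wrist tray [([200.4, 274.7], 0.66)]
wrist gate_grip [([185.5, 111.7], 0.69)]
wrist new1 [([178.6, 305.0], 0.89), ([233.1, 303.2], 0.78), ([222.3, 267.4], 0.6)]
wrist cup [([297.7, 277.8], 0.71)]
wrist brush [([90.7, 79.3], 0.56)]
wrist mould []
```

Emit:
{"op": "play_rows", "data": {
  "plan": [
    [35,-35,0,-8.5],
    [70,-70,0,-17],
    [100,-105,0,-25.5],
    [130,-140,0,-34],
    [160,-175,0,-42.5]
  ]
}}

```text
t: 2.5
tcp_pos: [0.4731, 0.1611, 0.4527]
ee_rot: [-0.001, 0.4, 0.917, -0.0]
ft_force: [0.5, 0.3, 0.4]
finger_gap: 1.0
```

Emit:
{"op": "play_rows", "data": {
  "plan": [
    [0,0,0,-8.5],
    [0,0,0,-17],
    [0,0,0,-25.5],
    [0,0,0,-34],
    [0,0,0,-42.5]
  ]
}}

```text
t: 3.0
tcp_pos: [0.473, 0.1611, 0.4529]
ee_rot: [-0.0, 0.037, 0.999, 0.0]
ft_force: [-0.7, -0.1, -0.3]
finger_gap: 1.006
```

Emit:
{"op": "play_rows", "data": {
  "plan": [
    [0,0,0,-8.5],
    [0,0,0,-17],
    [0,0,0,-25.5],
    [0,0,0,-31]
  ]
}}

```text
t: 3.4
tcp_pos: [0.473, 0.1611, 0.4531]
ee_rot: [-0.0, -0.233, 0.972, 0.0]
ft_force: [-0.5, -0.1, -0.6]
finger_gap: 1.0
```

```bash
python3 - <<'E'
from h import *
st()
im=snap('wrist','w2.png')
E
```

```text
t 3.4 tcp [0.473  0.1611 0.4531] gap 0.9999735533222665 F [-0.5237 -0.1445 -0.6263]
x [-0.8911 -0.4539  0.0005] y [-0.4539  0.8911  0.0004] z [-0.0006  0.0002 -1.    ] q [-0.2662 -0.0083 -0.143   1.6525 -0.0016  1.4978  1.6328]
```

View pics/w2.png

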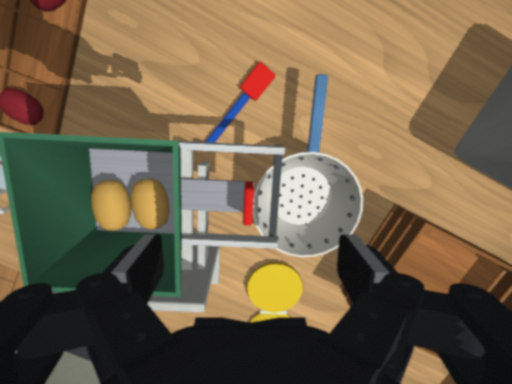

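Colander rim centre near (308,203), handle (316,150)→(321,74); brush head (258,80), stick to (212,138) where it disappears under the rail.

```bash
python3 - <<'E'
from h import *
H=np.array([0.6004,0.0300]);y=np.radians(24);ox=np.array([np.cos(y),np.sin(y)]);oy=np.array([-ox[1],ox[0]])
def loc(p): d=p[:2]-H; return np.array([d@ox,d@oy])
for n,p,z in [('rim l',(254,203),.075),('rim r',(363,203),.075),('t',(308,152),.075),('b',(308,256),.075),('h0',(316,150),.074),('h1',(321,74),.074),('brush h tip',(264,64),.01),('headbase',(250,96),.01),('stick',(212,138),.008),('gate handle',(249,203),.188),
 ('rail end',(281,148),.146),('rail end b',(277,245),.146),('rimc',(2,136),.26),('',(180,138),.26),('',(180,292),.26),('m',(275,288),.01)]:
    P=at_z('wrist',p,z); print(n,P,loc(P))
E
```

```text
rim l [0.55088554 0.2105532  0.075     ] [0.0282039 0.1850829]
rim r [0.46197313 0.38480944 0.075     ] [0.01785476 0.38043783]
t [0.42747675 0.25102834 0.075     ] [-0.06807292  0.27225366]
b [0.59777097 0.34940362 0.075     ] [0.12751142 0.29285905]
h0 [0.41830217 0.26175927 0.074     ] [-0.07208966  0.28578849]
h1 [0.30950826 0.20715991 0.074     ] [-0.1936854   0.28015996]
brush h tip [0.32816275 0.11706019 0.01      ] [-0.21329054  0.1902623 ]
headbase [0.38831002 0.11955224 0.01      ] [-0.15732966  0.16807481]
stick [0.48973294 0.08946194 0.008     ] [-0.07691404  0.09933354]
gate handle [0.52299146 0.18659146 0.188     ] [-0.00702474  0.17453831]
rail end [0.43844723 0.19595803 0.146     ] [-0.08045001  0.21748233]
rail end b [0.57730168 0.26447198 0.146     ] [0.07426698 0.22359575]
rimc [ 0.55535489 -0.090823    0.26      ] [-0.0902939  -0.09205581]
 [0.47144098 0.0782099  0.26      ] [-0.09820119  0.0964943 ]
 [0.64344325 0.15287797 0.26      ] [0.08930094 0.09474735]
m [0.72223718 0.35190693 0.01      ] [0.24223515 0.24452097]
```

Emit:
{"op": "play_rows", "data": {
  "plan": [
    [20,29,40,0.5],
    [41,58,80,1],
    [61,86,120,1.5],
    [82,115,160,1.5],
    [82,115,200,1.5]
  ]
}}

```text
t: 3.95
tcp_pos: [0.3457, 0.2289, 0.2544]
ee_rot: [0.002, -0.223, 0.975, 0.001]
ft_force: [0.8, 1.3, -0.3]
finger_gap: 1.002
```

```bash
python3 - <<'E'
from h import *
st()
im=snap('wrist','w3.png')
E
```

```text
t 3.95 tcp [0.3457 0.2289 0.2544] gap 1.0020975390935676 F [ 0.8382  1.3    -0.3004]
x [-0.9007 -0.4345 -0.0045] y [-0.4345  0.9007  0.0013] z [ 0.0035  0.0031 -1.    ] q [-0.3739 -0.0655 -0.2968  2.1164 -0.022   1.0833  1.3605]
```

View pics/w3.png

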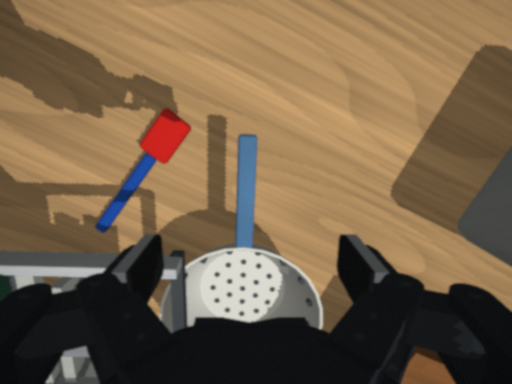

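Handle runs (248,136)→(245,247), brush tail end visible at (102,229).

```bash
python3 - <<'E'
from h import *
H=np.array([0.6004,0.0300]);y=np.radians(24);ox=np.array([np.cos(y),np.sin(y)]);oy=np.array([-ox[1],ox[0]])
def loc(p): d=p[:2]-H; return np.array([d@ox,d@oy])
a=at_z('wrist',(248,136),.074);b=at_z('wrist',(245,246),.074);d=(b-a)/np.linalg.norm(b-a)
print(a,b,np.linalg.norm(b-a),d,np.degrees(np.arctan2(d[1],d[0])))
t=at_z('wrist',(102,229),.008);print('tail',t,loc(t))
g=a+d*.045;g[2]=.071; c=a+d*.225; print('grip',g,'c',c,loc(c),delta(g))
E
```

```text
[0.29795313 0.20261171 0.074     ] [0.4051066  0.25045229 0.074     ] 0.11734814154552532 [0.91312453 0.40768075 0.        ] 24.059225986037365
tail [0.49304717 0.08358    0.008     ] [-0.07627874  0.0926121 ]
grip [0.33904373 0.22095734 0.071     ] c [0.50340615 0.29433988 0.074     ] [0.01890842 0.28093745] [ -2.17222757  -2.05498415 172.6409344 ]
```

Emit:
{"op": "play_rows", "data": {
  "plan": [
    [-2,-2,45,0.8],
    [-2,-2,90,1.6],
    [-2,-2,130,1.6],
    [-2,-2,160,1.6],
    [-2,-2,173,1.6]
  ]
}}

```text
t: 4.5
tcp_pos: [0.3382, 0.2197, 0.0687]
ee_rot: [-0.01, -0.208, 0.978, -0.004]
ft_force: [0.3, -0.2, 0.9]
finger_gap: 0.999
```

```bash
python3 - <<'E'
from h import *
st()
im=snap('wrist','w4.png')
im=snap('side','s4.png')
E
```

```text
t 4.5 tcp [0.3382 0.2197 0.0687] gap 0.9994286582456721 F [ 0.2544 -0.232   0.9154]
x [-0.913  -0.4074  0.0211] y [-0.4076  0.9132 -0.0032] z [-0.018  -0.0115 -0.9998] q [-0.405   0.2392 -0.2893  2.2752  0.1063  0.6608  1.2186]
```

View pics/w4.png

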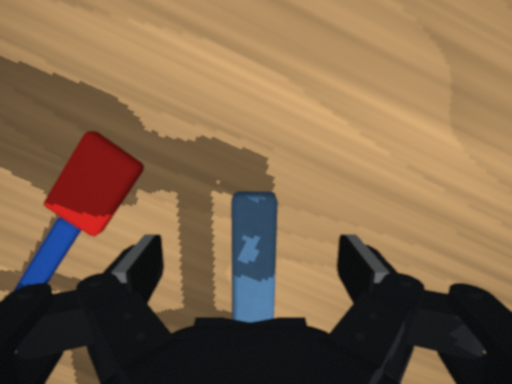

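View pics/s4.png

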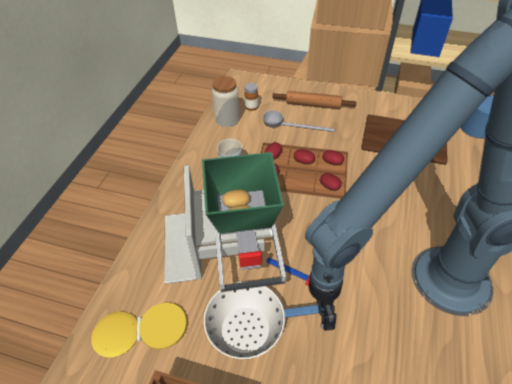

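Handle is centred between the jaws at column 255. Close.

Emit:
{"op": "play_rows", "data": {
  "plan": [
    [0,0,-2,0],
    [0,0,-2,0],
    [0,0,-2,0],
    [0,0,-2,0],
    [0,0,-2,0]
  ],
  "jaw": 0,
  "newtons": 90
}}

```text
t: 5.1
tcp_pos: [0.3389, 0.2203, 0.0721]
ee_rot: [-0.009, -0.208, 0.978, -0.003]
ft_force: [0.0, -0.6, 2.0]
finger_gap: 0.213
```

Emit:
{"op": "play_rows", "data": {
  "plan": [
    [0,0,0,0],
    [0,0,0,0]
  ]
}}

```text
t: 5.3
tcp_pos: [0.339, 0.2203, 0.0724]
ee_rot: [-0.009, -0.208, 0.978, -0.003]
ft_force: [0.3, -0.3, 2.8]
finger_gap: 0.215
```

```bash
python3 - <<'E'
from h import *
st()
im=snap('side','s5.png')
H=np.array([0.6004,0.0300]);y=np.radians(24);ox=np.array([np.cos(y),np.sin(y)]);oy=np.array([-ox[1],ox[0]])
# rim ellipse fit in side view: white-ish segmentation
hsv=cv2.cvtColor(im,cv2.COLOR_RGB2HSV)
cv2.imwrite('pics/s5c.png',cv2.cvtColor(cv2.resize(im[270:370,190:350],None,fx=5,fy=5,interpolation=cv2.INTER_CUBIC),cv2.COLOR_RGB2BGR))
for c in [(0.5034,0.2943),(0.510,0.300)]:
    a=np.linspace(0,2*np.pi,9)
    print(proj('side',np.c_[c[0]+.1*np.cos(a),c[1]+.1*np.sin(a),0*a+.075]).round(0).tolist())
E
```

```text
t 5.3 tcp [0.339  0.2203 0.0724] gap 0.214638336604769 F [ 0.259  -0.2966  2.762 ]
x [-0.913  -0.4075  0.0191] y [-0.4076  0.9131 -0.003 ] z [-0.0162 -0.0105 -0.9998] q [-0.4038  0.2318 -0.2906  2.2727  0.1029  0.6682  1.2215]
[[211.0, 306.0], [212.0, 336.0], [236.0, 356.0], [269.0, 352.0], [289.0, 327.0], [284.0, 298.0], [260.0, 281.0], [231.0, 284.0], [211.0, 306.0]]
[[208.0, 307.0], [209.0, 338.0], [233.0, 358.0], [266.0, 354.0], [286.0, 329.0], [281.0, 299.0], [257.0, 282.0], [228.0, 286.0], [208.0, 307.0]]
```

View pics/s5c.png

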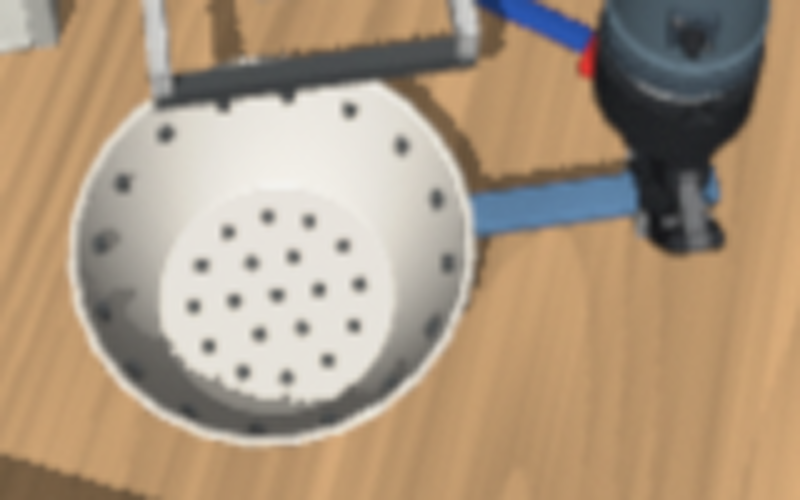

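Emit:
{"op": "play_rows", "data": {
  "plan": [
    [0,-8,-1,0],
    [0,-20,-1,0],
    [0,-35,-1,0],
    [0,-50,-1,0],
    [0,-65,-1,0]
  ]
}}

```text
t: 5.85
tcp_pos: [0.3651, 0.1605, 0.0732]
ee_rot: [-0.009, -0.21, 0.978, -0.003]
ft_force: [-0.7, 1.1, -1.2]
finger_gap: 0.215
```

```bash
python3 - <<'E'
from h import *
st()
im=snap('side','s6.png')
cv2.imwrite('pics/s6c.png',cv2.cvtColor(cv2.resize(im[170:370,170:350],None,fx=3,fy=3,interpolation=cv2.INTER_CUBIC),cv2.COLOR_RGB2BGR))
E
```

```text
t 5.85 tcp [0.3651 0.1605 0.0732] gap 0.2151134784196856 F [-0.7466  1.1217 -1.2023]
x [-0.9118 -0.4102  0.0199] y [-0.4104  0.9119 -0.0028] z [-0.017  -0.0107 -0.9998] q [-0.2864  0.2179 -0.2458  2.2859  0.0864  0.6661  1.398 ]
```

View pics/s6c.png

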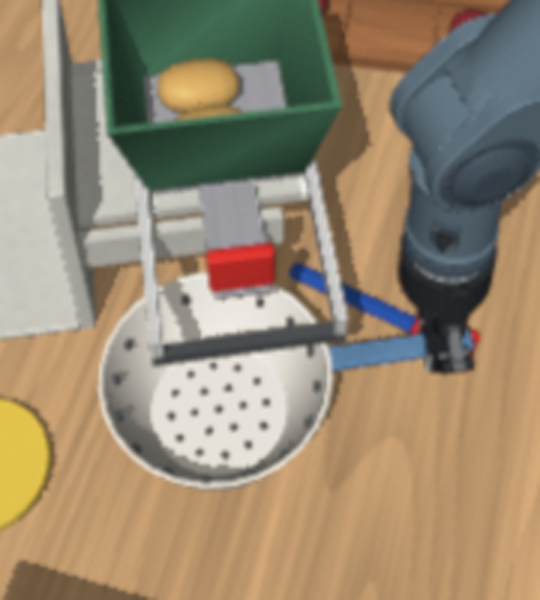

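Emit:
{"op": "play_rows", "data": {
  "plan": [
    [0,-15,0,0],
    [0,-32,0,0],
    [0,-48,0,0],
    [0,-64,0,0],
    [0,-80,0,0]
  ]
}}

```text
t: 6.4
tcp_pos: [0.398, 0.0845, 0.0731]
ee_rot: [-0.01, -0.209, 0.978, -0.004]
ft_force: [0.1, 2.3, -1.2]
finger_gap: 0.211
```

```bash
python3 - <<'E'
from h import *
st()
im=snap('side','s7.png')
cv2.imwrite('pics/s7c.png',cv2.cvtColor(cv2.resize(im[170:370,170:350],None,fx=3,fy=3,interpolation=cv2.INTER_CUBIC),cv2.COLOR_RGB2BGR))
E
```

```text
t 6.4 tcp [0.398  0.0845 0.0731] gap 0.21088852230634172 F [ 0.0979  2.3027 -1.1786]
x [-0.9125 -0.4085  0.0216] y [-0.4087  0.9127 -0.004 ] z [-0.018  -0.0125 -0.9998] q [-0.1445  0.2272 -0.1822  2.2709  0.0757  0.6696  1.6093]
```

View pics/s7c.png

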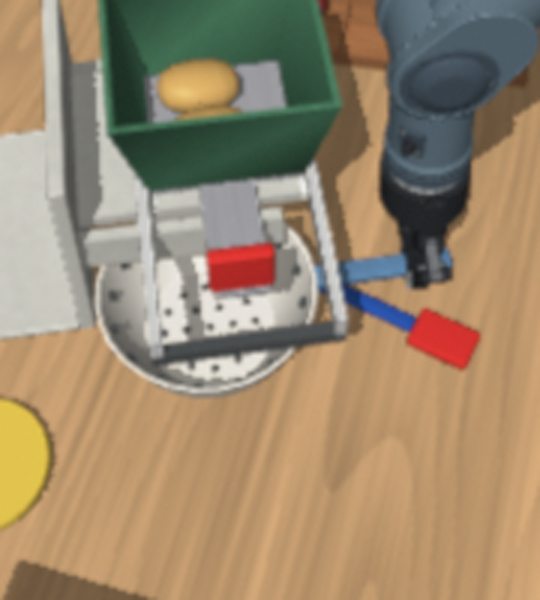

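Emit:
{"op": "play_rows", "data": {
  "plan": [
    [0,-15,0,0],
    [0,-32,0,0],
    [4,-48,0,0],
    [10,-64,0,0],
    [15,-80,0,0]
  ]
}}

```text
t: 6.95
tcp_pos: [0.4171, 0.0028, 0.0736]
ee_rot: [-0.01, -0.208, 0.978, -0.005]
ft_force: [-0.0, 1.2, -1.5]
finger_gap: 0.212
```

Emit:
{"op": "play_rows", "data": {
  "plan": [
    [3,-15,0,0],
    [7,-30,0,0],
    [12,-45,0,0],
    [15,-58,0,0],
    [15,-58,0,0]
  ]
}}

```text
t: 7.45
tcp_pos: [0.4262, -0.0577, 0.0738]
ee_rot: [-0.011, -0.206, 0.978, -0.005]
ft_force: [-2.1, -0.9, -1.4]
finger_gap: 0.222
```

```bash
python3 - <<'E'
from h import *
st()
im=snap('side','s8.png')
cv2.imwrite('pics/s8c.png',cv2.cvtColor(cv2.resize(im[130:330,170:350],None,fx=3,fy=3,interpolation=cv2.INTER_CUBIC),cv2.COLOR_RGB2BGR))
im=snap('scene','c8.png')
cv2.imwrite('pics/c8c.png',cv2.cvtColor(cv2.resize(im[80:280,220:420],None,fx=3,fy=3,interpolation=cv2.INTER_CUBIC),cv2.COLOR_RGB2BGR))
E
```

```text
t 7.45 tcp [ 0.4262 -0.0577  0.0738] gap 0.22173144239998052 F [-2.0775 -0.8626 -1.3867]
x [-0.915  -0.4028  0.0242] y [-0.4031  0.9152 -0.005 ] z [-0.0201 -0.0143 -0.9997] q [ 0.1006  0.2567 -0.0784  2.2254  0.0551  0.6808  1.967 ]
```

View pics/s8c.png

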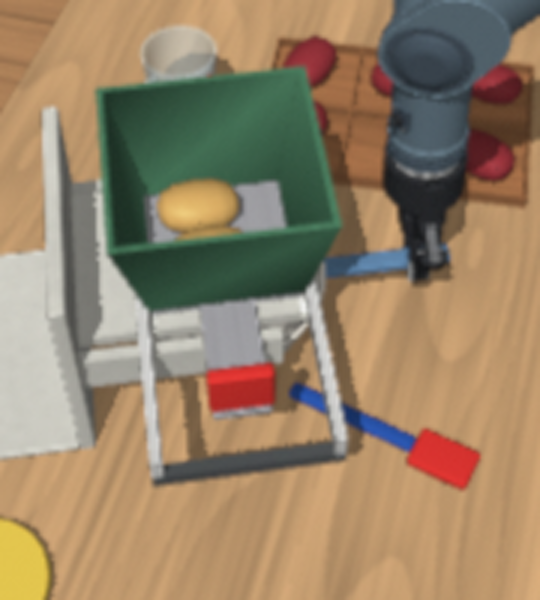

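View pics/c8c.png

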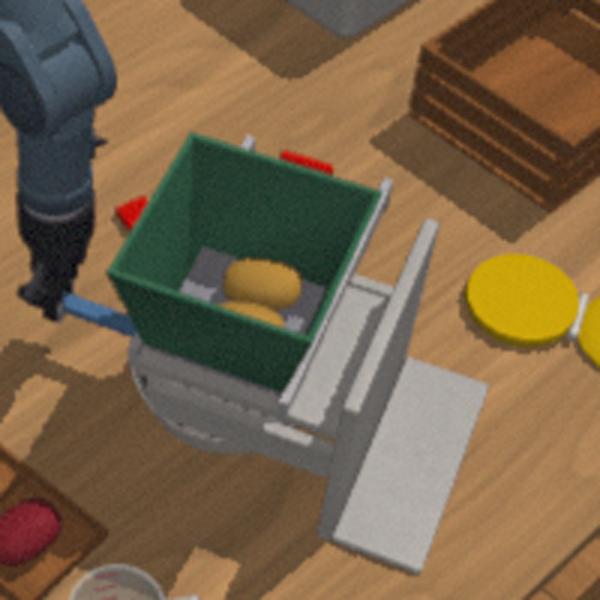

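```bash
python3 - <<'E'
from h import *
im=manip.grab_frame('scene')
H=np.array([0.6004,0.0300]);y=np.radians(24);ox=np.array([np.cos(y),np.sin(y)]);oy=np.array([-ox[1],ox[0]])
a=np.linspace(0,2*np.pi,120)
big=cv2.resize(im[80:280,220:420],None,fx=4,fy=4,interpolation=cv2.INTER_CUBIC)[:,:,::-1].copy()
for off,col in [((0,0),(0,255,0)),((0,-.006),(0,0,255))]:
    c=H+off[0]*ox+off[1]*oy
    for r,z in [(.1,.075),(.062,0)]:
        q=proj('scene',np.c_[c[0]+r*np.cos(a),c[1]+r*np.sin(a),0*a+z])
        cv2.polylines(big,[((q-[220,80])*4).astype(int)],True,col,1)
m=0.09
q=proj('scene',[[*(H+sx*.096*ox+sy*.096*oy),.26] for sx,sy in [(1,1),(1,-1),(-1,-1),(-1,1)]])
cv2.polylines(big,[((q-[220,80])*4).astype(int)],True,(255,0,0),1)
cv2.imwrite('pics/ov8.png',big[100:700,0:800])
E
```

```text
(no output)
```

View pics/ov8.png

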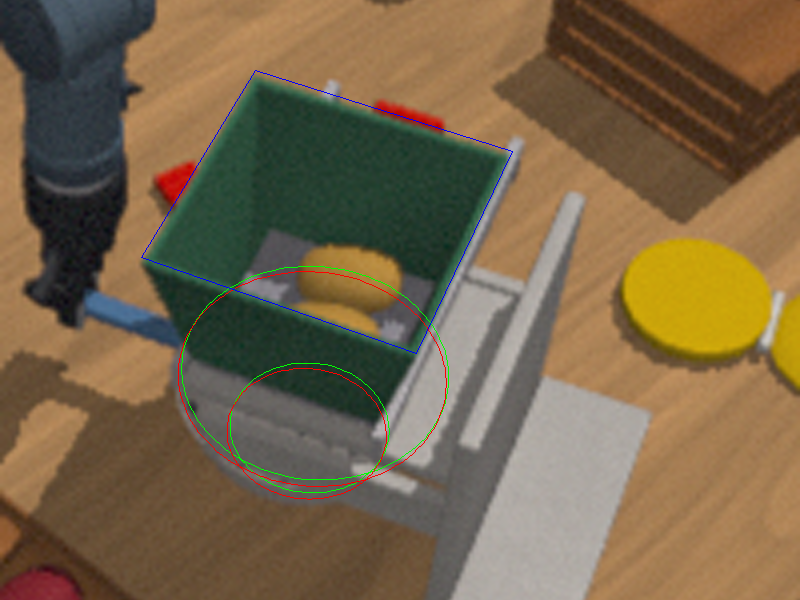

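Emit:
{"op": "play_rows", "data": {
  "plan": [
    [-2,4,0,0],
    [-4,8,1,0],
    [-4,8,2,0],
    [-4,8,2,0]
  ]
}}

```text
t: 8.0
tcp_pos: [0.4273, -0.0467, 0.0722]
ee_rot: [-0.01, -0.207, 0.978, -0.005]
ft_force: [-1.5, 0.5, 3.3]
finger_gap: 0.216
```

Emit:
{"op": "play_rows", "data": {
  "plan": [
    [0,0,0,0],
    [0,0,0,0],
    [0,0,0,0],
    [0,0,0,0]
  ],
  "jaw": 1
}}

```text
t: 8.4
tcp_pos: [0.4272, -0.0465, 0.0721]
ee_rot: [-0.011, -0.208, 0.978, -0.005]
ft_force: [0.3, 0.0, -0.1]
finger_gap: 0.88
```

```bash
python3 - <<'E'
from h import *
st()
im=snap('scene','c9.png')
H=np.array([0.6004,0.0300]);y=np.radians(24);ox=np.array([np.cos(y),np.sin(y)]);oy=np.array([-ox[1],ox[0]])
a=np.linspace(0,2*np.pi,120)
big=cv2.resize(im[80:280,220:420],None,fx=4,fy=4,interpolation=cv2.INTER_CUBIC)[:,:,::-1].copy()
for off,col in [((0,0),(0,255,0))]:
    c=H+off[0]*ox+off[1]*oy
    for r,z in [(.1,.075)]:
        q=proj('scene',np.c_[c[0]+r*np.cos(a),c[1]+r*np.sin(a),0*a+z])
        cv2.polylines(big,[((q-[220,80])*4).astype(int)],True,col,1)
cv2.imwrite('pics/ov9.png',big[100:700,0:800])
snap('wrist','w9.png')
E
```

```text
t 8.4 tcp [ 0.4272 -0.0465  0.0721] gap 0.8804761656270996 F [ 0.3184  0.001  -0.1145]
x [-0.9135 -0.4062  0.0225] y [-0.4064  0.9137 -0.0046] z [-0.0187 -0.0134 -0.9997] q [ 0.0827  0.2595 -0.0863  2.2272  0.0567  0.6754  1.9436]
```

View pics/ov9.png

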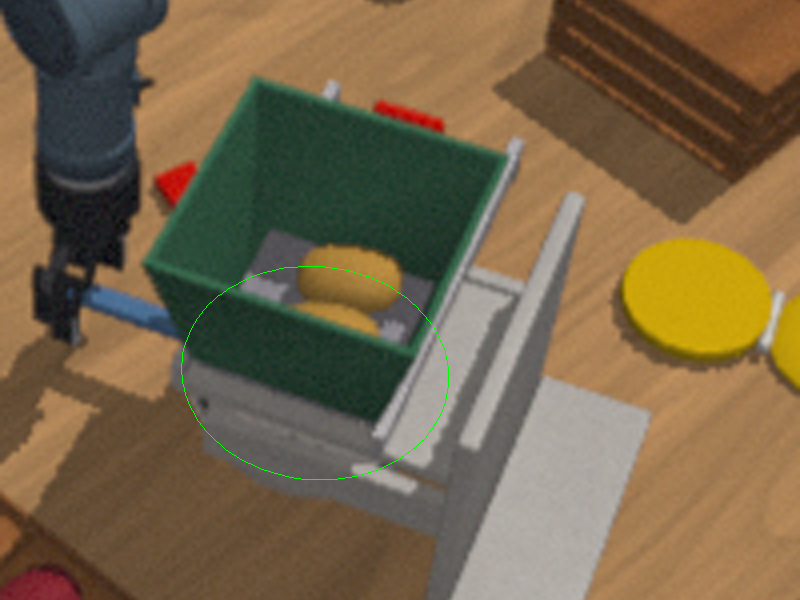

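View pics/w9.png

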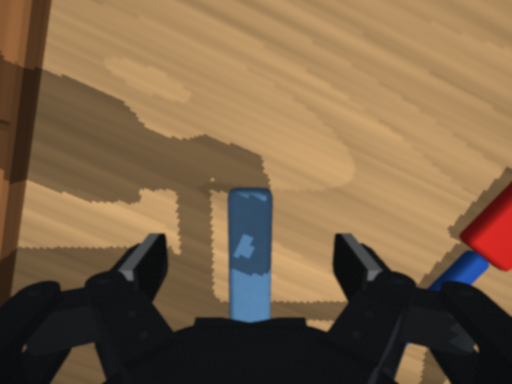

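Released; rim edge within about 7 mm of the ideal outline. Now up and over to the gate handle.

Emit:
{"op": "play_rows", "data": {
  "plan": [
    [0,0,-20,0],
    [0,0,-70,0],
    [0,0,-120,0],
    [0,0,-170,0],
    [0,0,-220,0]
  ],
  "jaw": 1
}}

```text
t: 9.0
tcp_pos: [0.4307, -0.0437, 0.294]
ee_rot: [-0.01, -0.208, 0.978, -0.005]
ft_force: [1.3, -0.5, -1.7]
finger_gap: 1.003
```

Emit:
{"op": "play_rows", "data": {
  "plan": [
    [0,35,-30,0],
    [-20,75,-40,0],
    [-50,110,-40,0],
    [-90,140,-40,0],
    [-125,165,-40,0]
  ]
}}

```text
t: 9.5
tcp_pos: [0.4789, 0.1609, 0.3308]
ee_rot: [-0.01, -0.208, 0.978, -0.004]
ft_force: [0.6, -0.6, 0.8]
finger_gap: 0.997
```

```bash
python3 - <<'E'
from h import *
st()
im=snap('wrist','w10.png')
print(delta([0.5292,0.1899,0.171]))
E
```

```text
t 9.5 tcp [0.4789 0.1609 0.3308] gap 0.9971637310684702 F [ 0.6276 -0.5561  0.772 ]
x [-0.9131 -0.4072  0.0209] y [-0.4074  0.9133 -0.0046] z [-0.0172 -0.0128 -0.9998] q [-0.1022  0.0737 -0.3205  1.8175  0.029   1.2752  1.5595]
[-55.4448  -0.6259 158.2352]
```

View pics/w10.png

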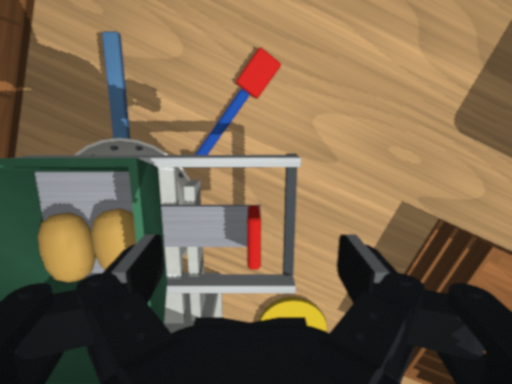

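Handle plate top spans (254,206)–(254,268).

```bash
python3 - <<'E'
from h import *
P=at_z('wrist',(254.5,236.5),.188);print(P);P[2]=.171;print(delta(P))
a=at_z('wrist',(254,206),.188);b=at_z('wrist',(254.5,268),.188);print(a,b,np.degrees(np.arctan2(*(b-a)[[1,0]])))
E
```

```text
[0.52301518 0.19378762 0.188     ]
[-51.42852199   5.47577211 158.30635592]
[0.49504922 0.18042653 0.188     ] [0.5537754  0.20791132 0.188     ] 25.080343021012553
```

Emit:
{"op": "play_rows", "data": {
  "plan": [
    [-20,2,20,0],
    [-45,3,60,0],
    [-53,3,100,0],
    [-53,3,135,0],
    [-53,3,157,0]
  ]
}}

```text
t: 10.05
tcp_pos: [0.5235, 0.191, 0.1685]
ee_rot: [-0.011, -0.212, 0.977, -0.002]
ft_force: [-0.0, 0.2, -0.2]
finger_gap: 1.002
```

```bash
python3 - <<'E'
from h import *
st()
im=snap('wrist','w11.png')
E
```

```text
t 10.05 tcp [0.5235 0.191  0.1685] gap 1.0020795312511865 F [-0.0472  0.2239 -0.2268]
x [-0.9098 -0.4145  0.0224] y [-0.4146  0.91    0.0012] z [-0.0208 -0.0082 -0.9997] q [-0.152   0.336  -0.3178  1.8694  0.1225  0.9777  1.4742]
```

View pics/w11.png

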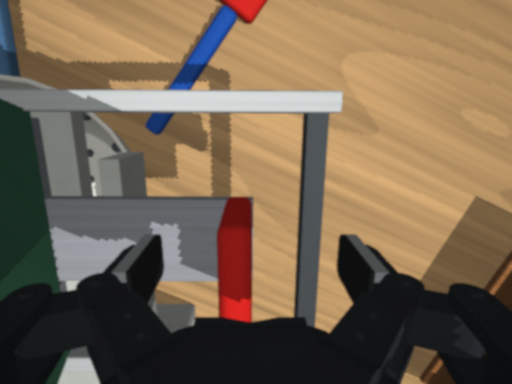

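Plate sits slightly left of the jaw middle (235 vs 250) → shift −4 mm and close.

Emit:
{"op": "play_rows", "data": {
  "plan": [
    [0,-4,-2,0],
    [0,-4,-2,0],
    [0,-4,-2,0]
  ]
}}

```text
t: 10.4
tcp_pos: [0.5244, 0.1864, 0.1692]
ee_rot: [-0.012, -0.212, 0.977, -0.002]
ft_force: [0.4, -0.3, 0.4]
finger_gap: 1.004
```

Emit:
{"op": "play_rows", "data": {
  "plan": [
    [0,0,0,0],
    [0,0,0,0],
    [0,0,0,0],
    [0,0,0,0],
    [0,0,0,0]
  ],
  "jaw": 0,
  "newtons": 60
}}

```text
t: 10.9
tcp_pos: [0.5246, 0.1861, 0.1694]
ee_rot: [-0.012, -0.212, 0.977, -0.002]
ft_force: [-2.6, -0.3, 6.9]
finger_gap: 0.155
```

Emit:
{"op": "play_rows", "data": {
  "plan": [
    [0,8,0,0],
    [0,20,0,0],
    [0,35,0,0],
    [0,50,0,0],
    [0,65,0,0]
  ]
}}

```text
t: 11.4
tcp_pos: [0.4974, 0.2466, 0.1695]
ee_rot: [-0.012, -0.212, 0.977, -0.002]
ft_force: [3.5, -2.8, 0.1]
finger_gap: 0.156
```

```bash
python3 - <<'E'
from h import *
st()
im=snap('side','s12.png')
cv2.imwrite('pics/s12c.png',cv2.cvtColor(cv2.resize(im[130:330,170:350],None,fx=3,fy=3,interpolation=cv2.INTER_CUBIC),cv2.COLOR_RGB2BGR))
E
```

```text
t 11.4 tcp [0.4974 0.2466 0.1695] gap 0.1555381178998983 F [ 3.4525 -2.8251  0.0907]
x [-0.9101 -0.4136  0.0238] y [-0.4137  0.9104  0.0003] z [-0.0218 -0.0096 -0.9997] q [-0.2361  0.3351 -0.3475  1.8715  0.1307  0.9813  1.3561]
```

View pics/s12c.png

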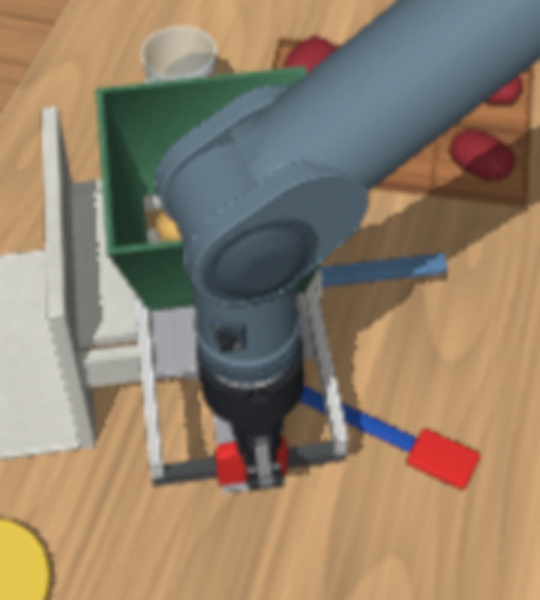

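Gate is coming out (~66 mm). Continue to the stop.

Emit:
{"op": "play_rows", "data": {
  "plan": [
    [0,12,0,0],
    [0,25,0,0],
    [0,38,0,0],
    [0,50,0,0],
    [0,60,0,0]
  ]
}}

```text
t: 11.95
tcp_pos: [0.4705, 0.3065, 0.1695]
ee_rot: [-0.011, -0.214, 0.977, -0.0]
ft_force: [5.1, -1.1, -3.7]
finger_gap: 0.156
```

Emit:
{"op": "play_rows", "data": {
  "plan": [
    [0,4,0,0],
    [0,8,0,0],
    [0,12,0,0],
    [0,15,0,0],
    [0,15,0,0]
  ]
}}

```text
t: 12.45
tcp_pos: [0.4693, 0.3092, 0.1694]
ee_rot: [-0.011, -0.21, 0.978, -0.008]
ft_force: [8.1, -20.2, 5.3]
finger_gap: 0.16
```

```bash
python3 - <<'E'
from h import *
st()
im=snap('side','s13.png')
cv2.imwrite('pics/s13c.png',cv2.cvtColor(cv2.resize(im[130:330,170:350],None,fx=3,fy=3,interpolation=cv2.INTER_CUBIC),cv2.COLOR_RGB2BGR))
im=snap('scene','c13.png')
cv2.imwrite('pics/c13c.png',cv2.cvtColor(cv2.resize(im[80:280,220:420],None,fx=3,fy=3,interpolation=cv2.INTER_CUBIC),cv2.COLOR_RGB2BGR))
E
```

```text
t 12.45 tcp [0.4693 0.3092 0.1694] gap 0.15993066740516854 F [  8.0546 -20.1504   5.2558]
x [-0.9118 -0.4099  0.0257] y [-0.4102  0.9119 -0.0108] z [-0.019  -0.0204 -0.9996] q [-0.3437  0.352  -0.3715  1.8521  0.1541  0.993   1.2109]
```

View pics/s13c.png

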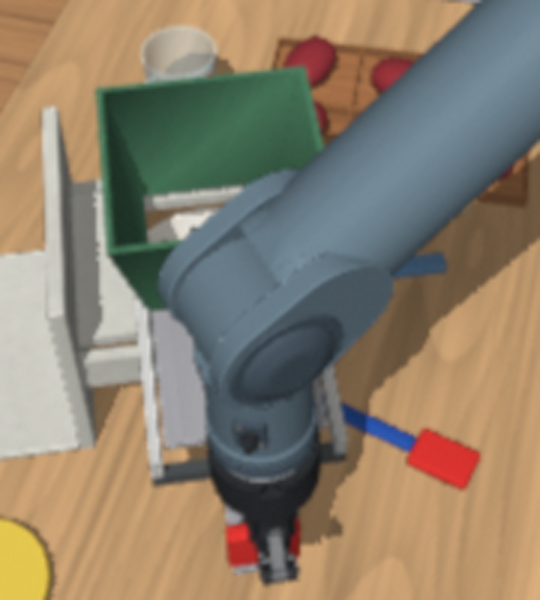

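View pics/c13c.png

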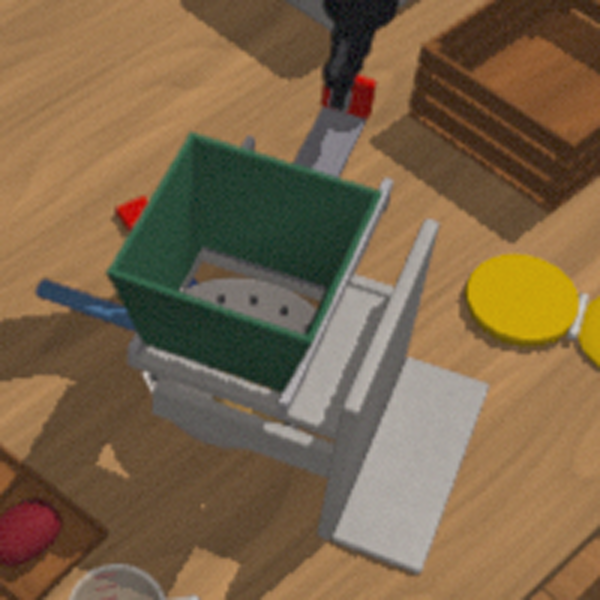

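```bash
python3 - <<'E'
from h import *
im=snap('wrist','w13.png')
im=snap('scene','c14.png')
print(manip.boxes_of('scene','old1'),manip.boxes_of('scene','colander'),manip.boxes_of('wrist','old1'))
cv2.imwrite('pics/c14c.png',cv2.cvtColor(cv2.resize(im[140:240,250:350],None,fx=6,fy=6,interpolation=cv2.INTER_CUBIC),cv2.COLOR_RGB2BGR))
E
```

```text
[] [{'uv': [297.4, 181.3], 'confidence': 0.75}] []
```

View pics/w13.png

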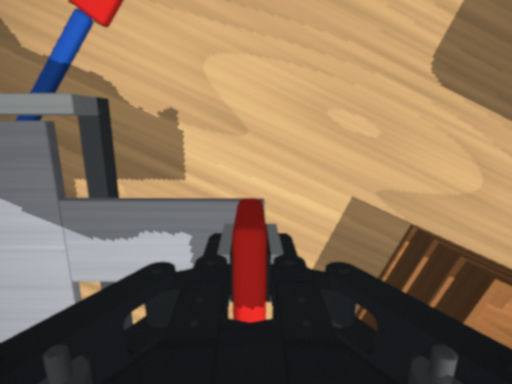

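View pics/c14c.png

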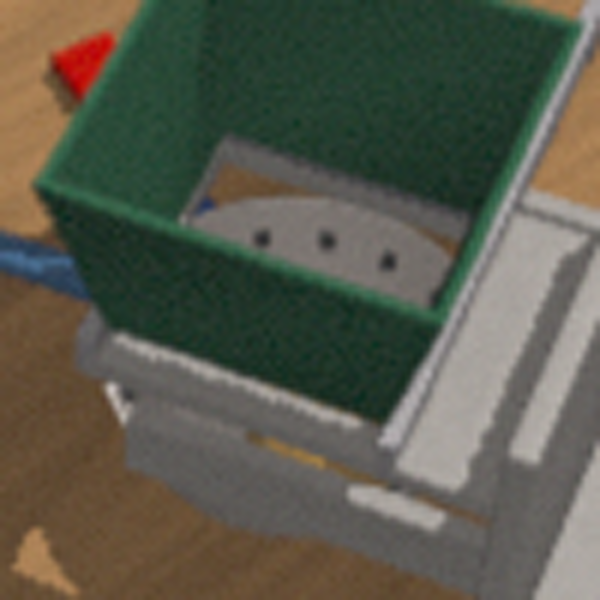

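Emit:
{"op": "play_rows", "data": {
  "plan": [
    [0,-2,0,0],
    [0,-2,0,0],
    [0,-2,0,0],
    [0,-2,0,0]
  ],
  "jaw": 1
}}

```text
t: 13.2
tcp_pos: [0.4682, 0.31, 0.1695]
ee_rot: [-0.012, -0.212, 0.977, -0.007]
ft_force: [-0.0, -0.2, -0.6]
finger_gap: 0.831
```

Emit:
{"op": "play_rows", "data": {
  "plan": [
    [0,0,-45,0],
    [0,0,-90,0],
    [0,0,-140,0],
    [0,0,-190,0],
    [0,0,-230,0]
  ]
}}

```text
t: 13.7
tcp_pos: [0.4718, 0.3164, 0.403]
ee_rot: [-0.01, -0.213, 0.977, -0.006]
ft_force: [0.7, -0.6, -0.3]
finger_gap: 0.999
```

Emit:
{"op": "play_rows", "data": {
  "plan": [
    [0,-45,-20,0],
    [10,-90,-20,0],
    [20,-140,-20,0],
    [40,-190,-20,0],
    [60,-230,-20,0]
  ]
}}

```text
t: 14.2
tcp_pos: [0.5134, 0.0826, 0.4257]
ee_rot: [-0.01, -0.215, 0.977, -0.005]
ft_force: [0.5, -0.6, 0.5]
finger_gap: 1.002
```

```bash
python3 - <<'E'
from h import *
st()
im=snap('wrist','w15.png')
im=snap('scene','c15.png')
E
```

```text
t 14.2 tcp [0.5134 0.0826 0.4257] gap 1.0017212838004488 F [ 0.5103 -0.5624  0.4882]
x [-0.9073 -0.4199  0.0223] y [-0.4201  0.9075 -0.0056] z [-0.0179 -0.0144 -0.9997] q [-0.038   0.0542 -0.2154  1.6439  0.0212  1.4658  1.7487]
```

View pics/w15.png

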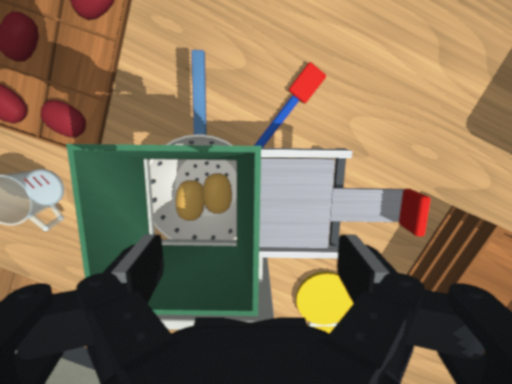

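View pics/c15.png

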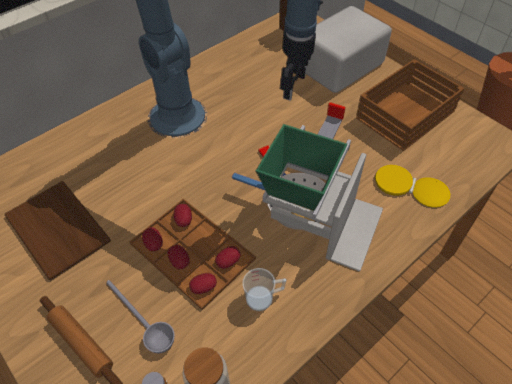

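Both yellow potatoes lie in the colander ((190,200),(217,193)). Return and push the gate home.

Emit:
{"op": "play_rows", "data": {
  "plan": [
    [-10,45,0,0],
    [-30,90,0,0],
    [-50,140,0,0],
    [-60,190,10,0],
    [-60,228,25,0]
  ]
}}

```text
t: 14.8
tcp_pos: [0.4748, 0.3116, 0.3981]
ee_rot: [-0.009, -0.209, 0.978, -0.006]
ft_force: [-0.2, 1.4, 0.4]
finger_gap: 1.001
```

```bash
python3 - <<'E'
from h import *
st();print(delta([0.4682,0.310,0.170]))
E
```

```text
t 14.8 tcp [0.4748 0.3116 0.3981] gap 1.0011251830911598 F [-0.1941  1.444   0.4424]
x [-0.9123 -0.4089  0.021 ] y [-0.4092  0.9124 -0.0075] z [-0.0161 -0.0155 -0.9998] q [-0.3023  0.1756 -0.4031  1.5748  0.0707  1.4277  1.2808]
[  1.8564   2.9956 228.1398]
```

Emit:
{"op": "play_rows", "data": {
  "plan": [
    [1,3,45,0],
    [2,3,95,0],
    [2,3,145,0],
    [2,3,195,0],
    [2,3,227,0]
  ]
}}

```text
t: 15.3
tcp_pos: [0.4646, 0.3103, 0.1671]
ee_rot: [-0.012, -0.211, 0.977, -0.006]
ft_force: [0.3, -0.7, 0.0]
finger_gap: 1.007
```

Emit:
{"op": "play_rows", "data": {
  "plan": [
    [0,0,0,0],
    [0,0,0,0],
    [0,0,0,0],
    [0,0,0,0],
    [0,0,0,0]
  ],
  "jaw": 0
}}

```text
t: 15.8
tcp_pos: [0.4679, 0.3081, 0.17]
ee_rot: [-0.01, -0.21, 0.978, -0.008]
ft_force: [-4.1, -2.6, 12.1]
finger_gap: 0.154
```

Emit:
{"op": "play_rows", "data": {
  "plan": [
    [0,-8,0,0],
    [0,-22,0,0],
    [0,-37,0,0],
    [0,-52,0,0],
    [0,-66,0,0]
  ]
}}

```text
t: 16.3
tcp_pos: [0.4954, 0.2466, 0.1702]
ee_rot: [-0.01, -0.21, 0.978, -0.008]
ft_force: [1.3, 4.4, -10.3]
finger_gap: 0.155
```

```bash
python3 - <<'E'
from h import *
st();print(delta([0.5246,0.1861,0.170]))
E
```

```text
t 16.3 tcp [0.4954 0.2466 0.1702] gap 0.15538690067027486 F [  1.27     4.3834 -10.3235]
x [-0.9119 -0.4098  0.0229] y [-0.4101  0.912  -0.0116] z [-0.0161 -0.02   -0.9997] q [-0.2336  0.3323 -0.3593  1.875   0.1478  0.9837  1.3333]
[ -1.8097 -67.1706   0.9224]
```

Emit:
{"op": "play_rows", "data": {
  "plan": [
    [0,-14,0,0],
    [0,-28,0,0],
    [0,-42,0,0],
    [-1,-55,0,0],
    [-1,-65,0,0]
  ]
}}

```text
t: 16.8
tcp_pos: [0.5227, 0.186, 0.1702]
ee_rot: [-0.011, -0.209, 0.978, -0.008]
ft_force: [-0.1, 3.7, -10.6]
finger_gap: 0.16
```

Emit:
{"op": "play_rows", "data": {
  "plan": [
    [0,-4,0,0],
    [0,-8,0,0],
    [0,-12,0,0],
    [0,-15,0,0],
    [0,-15,0,0]
  ]
}}

```text
t: 17.3
tcp_pos: [0.5236, 0.1838, 0.1702]
ee_rot: [-0.013, -0.213, 0.977, -0.002]
ft_force: [-6.9, 20.2, -9.4]
finger_gap: 0.162
```

```bash
python3 - <<'E'
from h import *
st();print(delta([0.5246,0.1861,0.170]))
E
```

```text
t 17.3 tcp [0.5236 0.1838 0.1702] gap 0.16224591560605559 F [-6.8605 20.2289 -9.3514]
x [-0.9086 -0.4168  0.0255] y [-0.4169  0.9089  0.0023] z [-0.0241 -0.0086 -0.9997] q [-0.127   0.333  -0.3322  1.8708  0.1253  0.984   1.4864]
[-1.8122  1.6569  0.2073]
```

Emit:
{"op": "play_rows", "data": {
  "plan": [
    [0,0,0,0],
    [0,0,0,0],
    [0,0,0,0],
    [0,0,0,0],
    [0,0,0,0]
  ],
  "jaw": 1
}}

```text
t: 17.8
tcp_pos: [0.5248, 0.182, 0.1709]
ee_rot: [-0.012, -0.212, 0.977, -0.002]
ft_force: [0.1, 0.5, -0.3]
finger_gap: 0.983
```

Emit:
{"op": "play_rows", "data": {
  "plan": [
    [0,0,-40,0],
    [0,0,-90,0],
    [0,0,-140,0],
    [0,0,-190,0],
    [0,0,-220,0]
  ]
}}

```text
t: 18.3
tcp_pos: [0.5313, 0.1838, 0.3963]
ee_rot: [-0.009, -0.211, 0.977, -0.002]
ft_force: [0.7, 0.2, 1.4]
finger_gap: 1.0
```

Emit:
{"op": "play_rows", "data": {
  "plan": [
    [40,0,-10,0],
    [80,-20,-20,0],
    [110,-60,-20,0],
    [130,-105,-20,0],
    [145,-150,-20,0]
  ]
}}

```text
t: 18.8
tcp_pos: [0.4605, -0.0153, 0.42]
ee_rot: [-0.008, -0.211, 0.977, -0.003]
ft_force: [0.9, -0.0, 0.2]
finger_gap: 0.999
```

```bash
python3 - <<'E'
from h import *
st()
im=snap('wrist','w16.png')
snap('scene','c16.png'); 
H=np.array([0.6004,0.0300]);y=np.radians(24);ox=np.array([np.cos(y),np.sin(y)]);oy=np.array([-ox[1],ox[0]])
for c in ['wrist','scene']:
  for b in manip.boxes_of(c,'new1'): print(c,b['uv'],round(b['confidence'],2),at_z(c,b['uv'],.03))
E
```

```text
t 18.8 tcp [ 0.4605 -0.0153  0.42  ] gap 0.9985589373089525 F [ 0.8868 -0.0463  0.1529]
x [-0.9109 -0.4122  0.0164] y [-0.4123  0.911  -0.0029] z [-0.0138 -0.0094 -0.9999] q [ 0.1008 -0.0726 -0.1527  1.7797 -0.0024  1.4479  1.9447]
wrist [65.1, 25.7] 0.98 [ 0.3917 -0.3683  0.03  ]
wrist [135.5, 53.1] 0.85 [ 0.3849 -0.2534  0.03  ]
wrist [104.5, 170.6] 0.84 [ 0.5911 -0.2431  0.03  ]
wrist [63.2, 88.5] 0.7 [ 0.4852 -0.3465  0.03  ]
wrist [45.9, 153.2] 0.56 [ 0.6027 -0.3464  0.03  ]
scene [150.2, 238.7] 0.92 [ 0.3983 -0.3753  0.03  ]
scene [180.4, 213.7] 0.89 [ 0.3841 -0.257   0.03  ]
scene [200.3, 284.5] 0.73 [ 0.6135 -0.3547  0.03  ]
scene [229.0, 253.6] 0.7 [ 0.5903 -0.2345  0.03  ]
scene [177.6, 257.9] 0.68 [ 0.5041 -0.3527  0.03  ]
```

View pics/w16.png

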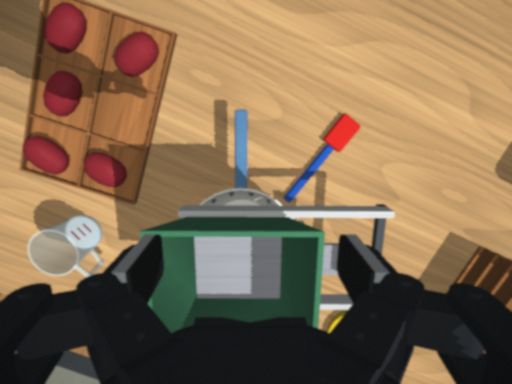

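View pics/c16.png

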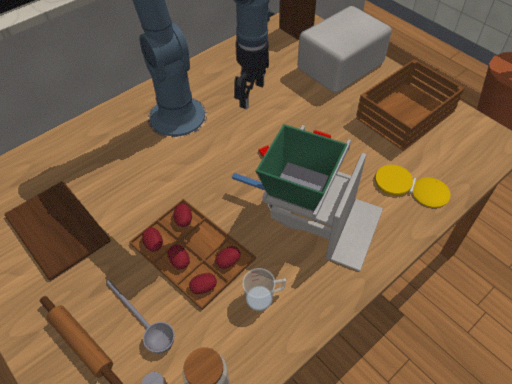

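Gate is shut, hopper empty, five reds in the tray. Write a red-potato localizer.

```bash
cat > pot.py <<'E'
from h import *
def pots(cam='wrist',im=None,fn=None,z=.027,amin=60):
    s=manip.sense() 
    if im is None: im=manip.grab_frame(cam)
    hsv=cv2.cvtColor(im,cv2.COLOR_RGB2HSV).astype(int)
    m=(((hsv[...,0]>165)|(hsv[...,0]<3))&(hsv[...,1]>120)&(hsv[...,2]>40)).astype(np.uint8)
    m=cv2.morphologyEx(m,cv2.MORPH_OPEN,np.ones((3,3),np.uint8))
    cs,_=cv2.findContours(m,cv2.RETR_EXTERNAL,cv2.CHAIN_APPROX_NONE); out=[]
    big=im[:,:,::-1].copy()
    for c in cs:
        if cv2.contourArea(c)<amin: continue
        W=np.array([at_z(cam,p[0],z)[:2] for p in c])*1000
        (cx,cy),(w,h),a=cv2.minAreaRect(W.astype(np.float32))
        # long axis by PCA on hull
        e=cv2.fitEllipse(W.astype(np.float32)) if len(W)>5 else None
        (ex,ey),(d1,d2),ea=e
        ang=ea if d1>=d2 else ea+90  # angle of first axis
        if d2>d1: L,S=d2,d1
        else: L,S=d1,d2
        r=R(s['ee_rot']); 
        ty=np.degrees(np.arctan2(r[1,1],r[0,1]))
        need=(ang+90-ty+90)%180-90   # world turn to bring tool y perp to long axis
        out.append((ex/1000,ey/1000,L,S,ang%180,-need))
        t=c[:,0].mean(0).astype(int); cv2.drawContours(big,[c],-1,(255,255,0),1)
        print('px',t,'pos %.4f %.4f  L %.0f S %.0f ang %.0f roll %.1f'%out[-1],'delta',delta([ex/1000,ey/1000,.036]).round(0))
    if fn: cv2.imwrite('pics/'+fn,big)
    return out
E
python3 - <<'E'
from pot import *
import cv2
im=cv2.imread('pics/w16.png')[:,:,::-1].copy()
pots('wrist',im,'p16.png')
E
```

```text
px [104 168] pos 0.5909 -0.2406  L 76 S 53 ang 88 roll -64.1 delta [ -33. -259.  383.]
px [ 45 154] pos 0.6084 -0.3433  L 80 S 55 ang 83 roll -59.1 delta [  -7. -360.  383.]
px [341 132] pos 0.3614 0.1149  L 64 S 39 ang 166 roll 37.8 delta [ 32. 159. 384.]
px [62 93] pos 0.4957 -0.3438  L 74 S 56 ang 170 roll 34.4 delta [  96. -314.  385.]
px [135  53] pos 0.3873 -0.2501  L 74 S 54 ang 150 roll 54.1 delta [ 157. -184.  386.]
px [64 27] pos 0.3969 -0.3664  L 74 S 58 ang 165 roll 38.9 delta [ 196. -294.  387.]
```

View pics/p16.png

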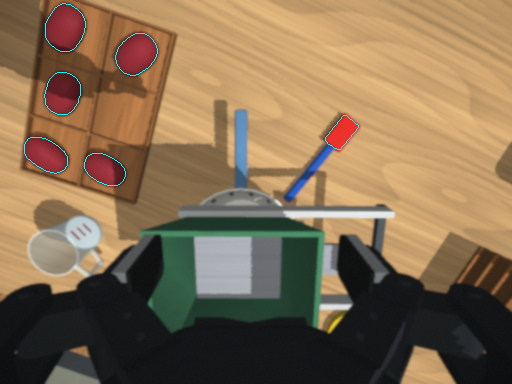

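Emit:
{"op": "play_rows", "data": {
  "plan": [
    [-7,-49,0,8.5],
    [-14,-98,0,17],
    [-21,-147,0,25.5],
    [-28,-196,0,34],
    [-33,-245,0,42.5]
  ]
}}

```text
t: 19.5
tcp_pos: [0.5935, -0.2239, 0.4186]
ee_rot: [-0.007, 0.161, 0.987, -0.005]
ft_force: [0.9, -0.2, 0.3]
finger_gap: 1.002
```

Emit:
{"op": "play_rows", "data": {
  "plan": [
    [0,0,20,8.5],
    [0,0,60,17],
    [0,0,100,25.5],
    [0,0,140,34],
    [0,0,170,42.5]
  ]
}}

```text
t: 20.0
tcp_pos: [0.5905, -0.2222, 0.2453]
ee_rot: [-0.007, 0.509, 0.861, -0.007]
ft_force: [-0.5, -0.3, 0.4]
finger_gap: 1.0
```

Emit:
{"op": "play_rows", "data": {
  "plan": [
    [0,0,0,8.5],
    [0,0,0,17],
    [0,0,0,25.5],
    [0,0,0,31]
  ]
}}

```text
t: 20.4
tcp_pos: [0.5914, -0.2195, 0.2448]
ee_rot: [-0.006, 0.721, 0.693, -0.008]
ft_force: [0.1, -0.6, -0.0]
finger_gap: 1.003
```

```bash
python3 - <<'E'
from pot import *
st();pots(fn='p17.png')
E
```

```text
t 20.4 tcp [ 0.5914 -0.2195  0.2448] gap 1.0027873547994597 F [ 0.118  -0.6314 -0.0163]
x [ 0.039   0.9992 -0.0038] y [ 0.9991 -0.0391 -0.0191] z [-0.0192 -0.003  -0.9998] q [ 0.1141  0.3667  0.2163  1.6503 -0.0747  1.1508  0.3091]
px [ 96 270] pos 0.3800 -0.3462  L 33 S 9 ang 21 roll 66.4 delta [-134. -202.  213.]
px [185 267] pos 0.4990 -0.3455  L 74 S 58 ang 180 roll 88.0 delta [-129.  -83.  211.]
px [272 264] pos 0.6112 -0.3452  L 82 S 52 ang 77 roll 10.5 delta [-124.   29.  209.]
px [ 89 200] pos 0.3883 -0.2512  L 81 S 56 ang 160 roll -72.5 delta [ -39. -198.  213.]
px [256 186] pos 0.5933 -0.2414  L 77 S 52 ang 87 roll 1.1 delta [-21.   7. 209.]
```

View pics/p17.png

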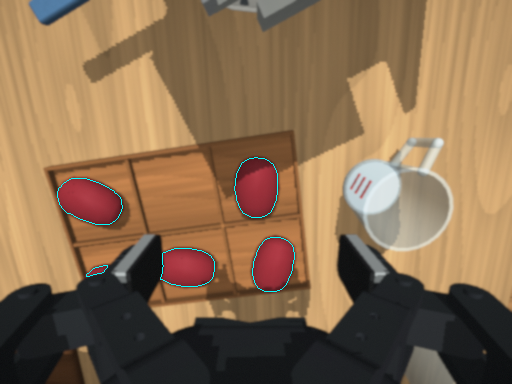

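Emit:
{"op": "play_rows", "data": {
  "plan": [
    [-10,3,40,1],
    [-21,7,90,1],
    [-21,7,140,1],
    [-21,7,180,1],
    [-21,7,206,1]
  ]
}}

```text
t: 20.95
tcp_pos: [0.5918, -0.2382, 0.0345]
ee_rot: [-0.009, 0.726, 0.688, -0.009]
ft_force: [0.1, 0.1, -0.4]
finger_gap: 0.997
```

Emit:
{"op": "play_rows", "data": {
  "plan": [
    [0,0,0,0],
    [0,0,0,0],
    [0,0,0,0],
    [0,0,0,0]
  ],
  "jaw": 0,
  "newtons": 50
}}

```text
t: 21.35
tcp_pos: [0.5938, -0.2385, 0.0368]
ee_rot: [-0.007, 0.726, 0.688, -0.008]
ft_force: [0.2, -0.2, -0.2]
finger_gap: 0.606
```

Emit:
{"op": "play_rows", "data": {
  "plan": [
    [0,0,-20,0],
    [0,0,-60,0],
    [0,0,-110,0]
  ]
}}

```text
t: 21.65
tcp_pos: [0.5946, -0.2379, 0.1471]
ee_rot: [-0.008, 0.726, 0.688, -0.008]
ft_force: [0.9, 0.3, -2.0]
finger_gap: 0.607
```

```bash
python3 - <<'E'
from pot import *
st();snap('wrist','w18.png')
E
```

```text
t 21.65 tcp [ 0.5946 -0.2379  0.1471] gap 0.6069737701942115 F [ 0.8934  0.3177 -1.9835]
x [ 0.0531  0.9986 -0.0009] y [ 0.9983 -0.0531 -0.0235] z [-0.0235  0.0003 -0.9997] q [ 0.1486  0.4887  0.2116  1.6989 -0.1094  0.9885  0.3454]
```

View pics/w18.png

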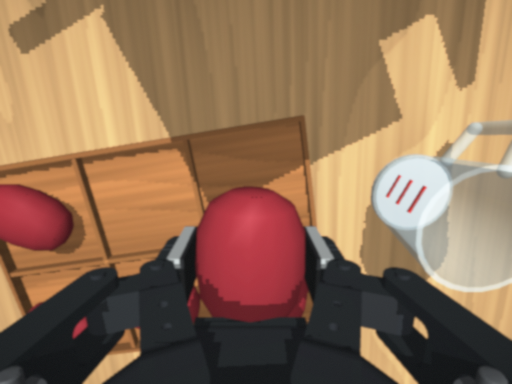

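Held firmly (gap 0.61). Lift and carry to the hopper, turning to the hopper's axes.

Emit:
{"op": "play_rows", "data": {
  "plan": [
    [0,0,-45,-6],
    [0,0,-90,-12],
    [0,0,-135,-18],
    [0,0,-180,-24],
    [0,0,-205,-27]
  ]
}}

```text
t: 22.2
tcp_pos: [0.6039, -0.2408, 0.3715]
ee_rot: [0.005, 0.544, 0.839, -0.002]
ft_force: [0.1, 0.3, -1.1]
finger_gap: 0.608
```

```bash
cat >> pot.py <<'E'
H=np.array([0.6004,0.0300]);_y=np.radians(24);ox=np.array([np.cos(_y),np.sin(_y)]);oy=np.array([-ox[1],ox[0]])
def hop(lx,ly,z): p=H+lx*ox+ly*oy; return [p[0],p[1],z]
E
python3 - <<'E'
from pot import *
st();print(delta(hop(.024,0,.35)).round(), delta(hop(.024,0,.222)).round())
E
```

```text
t 22.2 tcp [ 0.6039 -0.2408  0.3715] gap 0.6080787590475922 F [ 0.0629  0.2724 -1.1103]
x [-0.4078  0.913  -0.0099] y [0.9131 0.4078 0.0015] z [ 0.0054 -0.0084 -1.    ] q [ 0.1929  0.3071  0.1543  1.4594 -0.0412  1.3708  0.768 ]
[249. 131.  19.] [250. 131. 147.]
```

Emit:
{"op": "play_rows", "data": {
  "plan": [
    [45,24,0,0],
    [88,47,0,0],
    [130,69,0,0],
    [172,91,5,0],
    [213,112,12,0]
  ]
}}

```text
t: 22.7
tcp_pos: [0.6197, 0.0011, 0.3598]
ee_rot: [0.006, 0.544, 0.839, -0.001]
ft_force: [0.0, 0.4, -1.8]
finger_gap: 0.606
```

```bash
python3 - <<'E'
from pot import *
st(); print(delta(hop(.024,0,.222)).round()); snap('wrist','w19.png')
E
```

```text
t 22.7 tcp [0.6197 0.0011 0.3598] gap 0.6061631758862773 F [ 0.0252  0.3917 -1.8152]
x [-0.4077  0.913  -0.0114] y [0.9131 0.4078 0.0059] z [ 0.01   -0.008  -0.9999] q [-0.0921  0.2502  0.0237  1.5502  0.0029  1.3318  0.3501]
[ 36.  17. 138.]
```

View pics/w19.png

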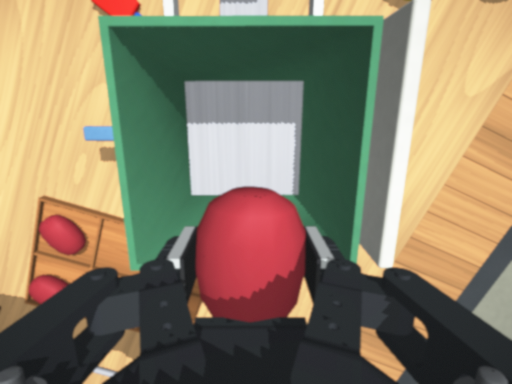

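Emit:
{"op": "play_rows", "data": {
  "plan": [
    [25,12,0,0],
    [36,17,20,0],
    [36,17,60,0],
    [36,17,100,0],
    [36,17,136,0]
  ]
}}

```text
t: 23.25
tcp_pos: [0.6199, 0.0539, 0.2214]
ee_rot: [0.003, 0.538, 0.843, 0.003]
ft_force: [-0.9, -0.4, -1.1]
finger_gap: 0.608
```

Emit:
{"op": "play_rows", "data": {
  "plan": [
    [0,0,0,0],
    [0,0,0,0],
    [0,0,0,0]
  ],
  "jaw": 0.8
}}

```text
t: 23.55
tcp_pos: [0.6169, 0.0509, 0.2222]
ee_rot: [0.001, 0.539, 0.842, -0.001]
ft_force: [-7.8, -3.8, 0.2]
finger_gap: 0.801
```

Emit:
{"op": "play_rows", "data": {
  "plan": [
    [0,0,-45,0],
    [0,0,-95,0],
    [-20,-10,-140,0],
    [-60,-30,-180,0],
    [-100,-50,-190,0]
  ]
}}

```text
t: 24.05
tcp_pos: [0.6159, -0.054, 0.4213]
ee_rot: [0.007, 0.536, 0.844, 0.004]
ft_force: [0.6, -0.5, -0.7]
finger_gap: 0.804
```

```bash
python3 - <<'E'
from pot import *
st();pots(fn='p20.png')
E
```

```text
t 24.05 tcp [ 0.6159 -0.054   0.4213] gap 0.8038663543017549 F [ 0.6167 -0.5091 -0.7373]
x [-0.4245  0.9054 -0.0081] y [0.9053 0.4246 0.0149] z [ 0.0169 -0.001  -0.9999] q [-0.0255  0.221   0.0557  1.4634 -0.0118  1.4405  0.4687]
px [185 279] pos 0.6107 -0.3643  L 86 S 41 ang 86 roll 28.8 delta [-260. -129.  390.]
px [124 255] pos 0.4799 -0.3618  L 60 S 44 ang 51 roll 64.1 delta [-205. -247.  388.]
px [ 75 249] pos 0.3908 -0.3868  L 77 S 60 ang 176 roll -60.8 delta [-191. -339.  386.]
px [ 87 194] pos 0.3832 -0.2683  L 76 S 57 ang 156 roll -40.9 delta [ -80. -297.  385.]
px [276  85] pos 0.6198 0.0430  L 102 S 71 ang 111 roll 4.4 delta [108.  45. 386.]
```

View pics/p20.png

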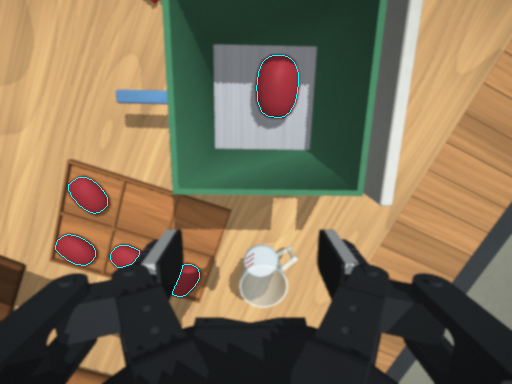

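Potato 1 is on the gate at (277,85). Next the one near (0.611,−0.345).

Emit:
{"op": "play_rows", "data": {
  "plan": [
    [-45,-22,0,7],
    [-90,-44,0,14],
    [-135,-66,0,21],
    [-180,-88,10,28],
    [-220,-108,50,33]
  ],
  "jaw": 1
}}

```text
t: 24.6
tcp_pos: [0.6087, -0.3005, 0.3978]
ee_rot: [0.018, 0.762, 0.647, 0.006]
ft_force: [0.5, -0.8, -0.1]
finger_gap: 1.002
```

Emit:
{"op": "play_rows", "data": {
  "plan": [
    [-20,0,45,0],
    [-32,0,90,0],
    [-32,0,120,0],
    [-32,0,120,0]
  ]
}}

```text
t: 25.0
tcp_pos: [0.6049, -0.334, 0.2752]
ee_rot: [0.014, 0.763, 0.646, 0.005]
ft_force: [-0.3, -0.1, -0.5]
finger_gap: 0.999
```

```bash
python3 - <<'E'
from pot import *
st();pots(fn='p21.png')
E
```

```text
t 25.0 tcp [ 0.6049 -0.334   0.2752] gap 0.9994703971015593 F [-0.2833 -0.0646 -0.4942]
x [ 0.1642  0.9864 -0.011 ] y [ 0.9861 -0.1638  0.0284] z [ 0.0262 -0.0155 -0.9995] q [ 0.2549  0.4332  0.2551  1.4982 -0.1126  1.1941  0.3609]
px [ 95 214] pos 0.4006 -0.3703  L 82 S 54 ang 172 roll 88.6 delta [ -66. -206.  237.]
px [165 186] pos 0.5004 -0.3474  L 78 S 53 ang 173 roll 87.3 delta [ -28. -111.  239.]
px [251 170] pos 0.6149 -0.3466  L 78 S 52 ang 75 roll 5.4 delta [ -8.   2. 243.]
px [ 57 127] pos 0.3902 -0.2526  L 84 S 53 ang 155 roll -74.1 delta [  48. -235.  234.]
```

View pics/p21.png

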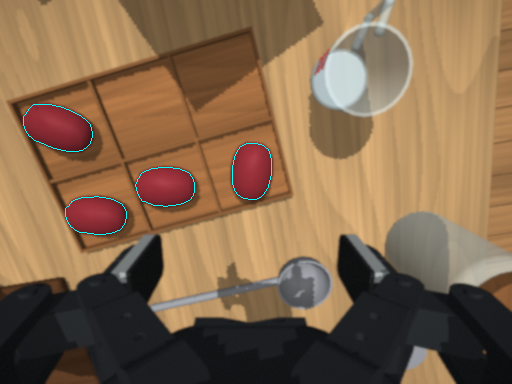

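Emit:
{"op": "play_rows", "data": {
  "plan": [
    [-4,1,45,3],
    [-8,2,95,5],
    [-8,2,145,5],
    [-8,2,195,5],
    [-8,2,238,5]
  ]
}}

```text
t: 25.55
tcp_pos: [0.6192, -0.3468, 0.0438]
ee_rot: [0.02, 0.789, 0.614, 0.009]
ft_force: [0.7, -0.1, 0.0]
finger_gap: 1.002
```

Emit:
{"op": "play_rows", "data": {
  "plan": [
    [0,0,0,0],
    [0,0,0,0],
    [0,0,0,0],
    [0,0,0,0]
  ],
  "jaw": 0
}}

```text
t: 25.95
tcp_pos: [0.6235, -0.3488, 0.0498]
ee_rot: [0.024, 0.789, 0.614, 0.012]
ft_force: [0.5, 0.4, 5.3]
finger_gap: 0.564
```

Emit:
{"op": "play_rows", "data": {
  "plan": [
    [0,0,-30,0],
    [0,0,-80,-7],
    [0,0,-130,-15],
    [0,0,-180,-22],
    [0,0,-230,-30]
  ]
}}

```text
t: 26.45
tcp_pos: [0.6121, -0.3436, 0.2844]
ee_rot: [0.028, 0.601, 0.798, 0.005]
ft_force: [0.8, -0.1, -0.9]
finger_gap: 0.562
```

Emit:
{"op": "play_rows", "data": {
  "plan": [
    [0,0,-40,-4],
    [0,0,-90,-8],
    [0,0,-100,-8]
  ]
}}

```text
t: 26.75
tcp_pos: [0.6089, -0.343, 0.3966]
ee_rot: [0.038, 0.544, 0.838, 0.004]
ft_force: [0.6, -0.4, 0.1]
finger_gap: 0.556
```

```bash
python3 - <<'E'
from pot import *
st(); print(delta(hop(-.026,0,.35)).round())
E
```

```text
t 26.75 tcp [ 0.6089 -0.343   0.3966] gap 0.5561844616441879 F [ 0.5984 -0.4277  0.0669]
x [-0.4049  0.9124 -0.0592] y [0.9118 0.4078 0.0484] z [ 0.0683 -0.0344 -0.9971] q [ 0.3512  0.357   0.14    1.3449 -0.0509  1.3665  0.9081]
[346. 116.  32.]
```

```bash
python3 - <<'E'
from pot import *
st(); snap('wrist','w22.png')
E
```

```text
t 26.75 tcp [ 0.6089 -0.343   0.3966] gap 0.5561844616441879 F [ 0.5984 -0.4277  0.0669]
x [-0.4049  0.9124 -0.0592] y [0.9118 0.4078 0.0484] z [ 0.0683 -0.0344 -0.9971] q [ 0.3512  0.357   0.14    1.3449 -0.0509  1.3665  0.9081]
```

View pics/w22.png

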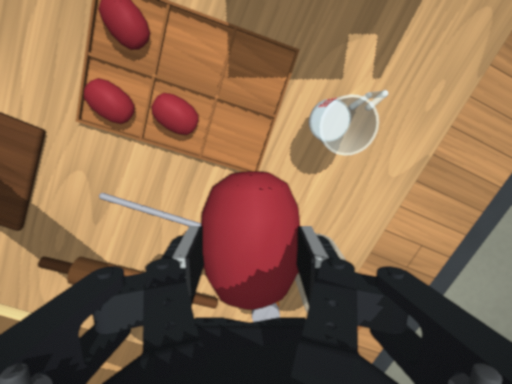

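Emit:
{"op": "play_rows", "data": {
  "plan": [
    [45,15,0,0],
    [88,30,0,0],
    [130,44,0,0],
    [172,58,0,0],
    [213,72,0,0]
  ]
}}

```text
t: 27.3
tcp_pos: [0.5869, -0.1171, 0.3851]
ee_rot: [0.036, 0.545, 0.838, 0.004]
ft_force: [1.3, 0.6, -1.4]
finger_gap: 0.557
```

```bash
python3 - <<'E'
from pot import *
st(); print(delta(hop(-.024,0,.35)).round())
E
```

```text
t 27.3 tcp [ 0.5869 -0.1171  0.3851] gap 0.5568852753667864 F [ 1.2622  0.5965 -1.3803]
x [-0.4035  0.9132 -0.0567] y [0.9127 0.4061 0.046 ] z [ 0.065  -0.0332 -0.9973] q [0.0943 0.161  0.0237 1.6079 0.0223 1.3042 0.5298]
[131.  46.  30.]
```

Emit:
{"op": "play_rows", "data": {
  "plan": [
    [40,14,0,0],
    [80,28,0,0],
    [115,41,10,0],
    [131,46,20,0],
    [131,46,20,0]
  ]
}}

```text
t: 27.8
tcp_pos: [0.575, 0.0252, 0.357]
ee_rot: [0.034, 0.542, 0.84, 0.003]
ft_force: [0.4, -0.9, -1.0]
finger_gap: 0.563
```

```bash
python3 - <<'E'
from pot import *
st(); print(delta(hop(-.024,0,.222)).round()); snap('wrist','w23.png')
E
```

```text
t 27.8 tcp [0.575  0.0252 0.357 ] gap 0.5632777210413157 F [ 0.4022 -0.8837 -1.0226]
x [-0.4104  0.9103 -0.0534] y [0.9099 0.4126 0.0416] z [ 0.0599 -0.0315 -0.9977] q [-0.0613  0.1393 -0.0829  1.6894  0.0539  1.2589  0.2664]
[  1.  -4. 135.]
```

View pics/w23.png

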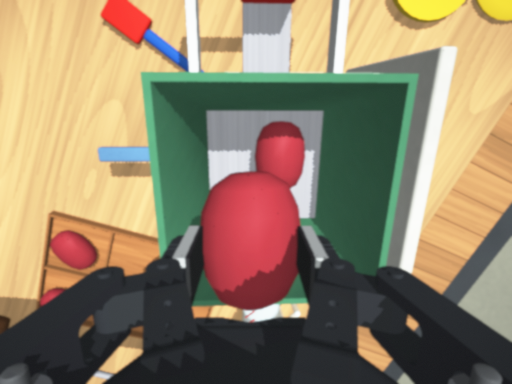

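Emit:
{"op": "play_rows", "data": {
  "plan": [
    [-4,-3,30,0],
    [-9,-6,70,0],
    [-9,-6,110,0],
    [-9,-6,134,0],
    [-9,-6,134,0]
  ]
}}

```text
t: 28.35
tcp_pos: [0.5809, 0.0032, 0.2212]
ee_rot: [0.033, 0.546, 0.837, 0.001]
ft_force: [-0.6, -0.5, -0.3]
finger_gap: 0.557
```

Emit:
{"op": "play_rows", "data": {
  "plan": [
    [0,0,0,0],
    [0,0,0,0],
    [0,0,0,0]
  ],
  "jaw": 0.75
}}

```text
t: 28.65
tcp_pos: [0.5869, 0.0042, 0.2257]
ee_rot: [0.039, 0.546, 0.837, 0.006]
ft_force: [8.4, 5.1, -2.5]
finger_gap: 0.746
```

Emit:
{"op": "play_rows", "data": {
  "plan": [
    [0,0,-40,0],
    [0,0,-90,0],
    [0,0,-140,0],
    [0,0,-190,0],
    [0,0,-190,0]
  ]
}}

```text
t: 29.15
tcp_pos: [0.5771, 0.0089, 0.4283]
ee_rot: [0.048, 0.547, 0.836, 0.012]
ft_force: [0.1, -0.7, 0.4]
finger_gap: 0.747
```

```bash
python3 - <<'E'
from pot import *
st();pots(fn='p24.png')
E
```

```text
t 29.15 tcp [0.5771 0.0089 0.4283] gap 0.747281734954314 F [ 0.1055 -0.7243  0.4164]
x [-0.3969  0.9155 -0.0661] y [0.9131 0.4011 0.0726] z [ 0.093  -0.0315 -0.9952] q [-0.0458  0.0944 -0.0681  1.5976  0.0493  1.361   0.2901]
px [ 73 269] pos 0.3816 -0.3549  L 73 S 30 ang 34 roll 79.7 delta [-231. -349.  381.]
px [ 86 224] pos 0.3851 -0.2495  L 74 S 57 ang 158 roll -44.1 delta [-136. -303.  378.]
px [252 142] pos 0.6079 0.0086  L 171 S 92 ang 66 roll 48.0 delta [ 12.   4. 389.]
px [132  14] pos 0.3647 0.1158  L 62 S 37 ang 175 roll -60.9 delta [ 207. -176.  364.]
```

View pics/p24.png

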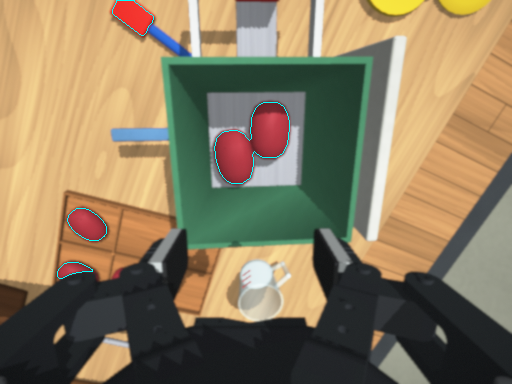

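Two potatoes lie side by side on the gate. Next: the one near (0.500,−0.347); approach with settle rows to limit tilt drift.

Emit:
{"op": "play_rows", "data": {
  "plan": [
    [-38,-30,0,-8.5],
    [-76,-60,0,-17],
    [-114,-90,0,-25],
    [-152,-120,0,-34],
    [-190,-150,10,-42]
  ],
  "jaw": 1
}}

```text
t: 29.7
tcp_pos: [0.519, -0.2099, 0.4204]
ee_rot: [0.047, 0.239, 0.97, -0.006]
ft_force: [1.1, 0.4, -0.0]
finger_gap: 1.0
```

```bash
python3 - <<'E'
from pot import *
st(); print(delta([.5,-.345,.27]).round())
E
```

```text
t 29.7 tcp [ 0.519  -0.2099  0.4204] gap 1.00023548134227 F [ 1.1018  0.4034 -0.0033]
x [-0.8809  0.4639 -0.0938] y [0.465  0.8853 0.0113] z [ 0.0883 -0.0337 -0.9955] q [ 0.2119  0.0535  0.1004  1.6574 -0.0004  1.3365  1.3986]
[ -32. -130.  153.]
```

Emit:
{"op": "play_rows", "data": {
  "plan": [
    [-10,-40,20,-7],
    [-20,-80,60,-14],
    [-30,-115,105,-21],
    [-32,-130,150,-21],
    [-32,-130,153,-21]
  ]
}}

```text
t: 30.2
tcp_pos: [0.4942, -0.3481, 0.2639]
ee_rot: [0.04, 0.063, 0.997, -0.013]
ft_force: [-1.4, 0.3, -0.5]
finger_gap: 1.001
```

```bash
python3 - <<'E'
from pot import *
st();pots(fn='p25.png')
E
```

```text
t 30.2 tcp [ 0.4942 -0.3481  0.2639] gap 1.001158682584646 F [-1.4483  0.2647 -0.5116]
x [-0.989   0.124  -0.0812] y [ 0.1261  0.9918 -0.0214] z [ 0.0779 -0.0314 -0.9965] q [ 0.3871  0.243   0.1925  1.7686 -0.0711  1.0527  2.05  ]
px [254 153] pos 0.4983 -0.3449  L 75 S 53 ang 170 roll 2.6 delta [ 15.   7. 227.]
px [224  68] pos 0.3991 -0.3678  L 76 S 53 ang 166 roll 7.0 delta [111. -28. 220.]
px [329  43] pos 0.3885 -0.2511  L 78 S 53 ang 147 roll 25.5 delta [136.  86. 215.]
```

View pics/p25.png

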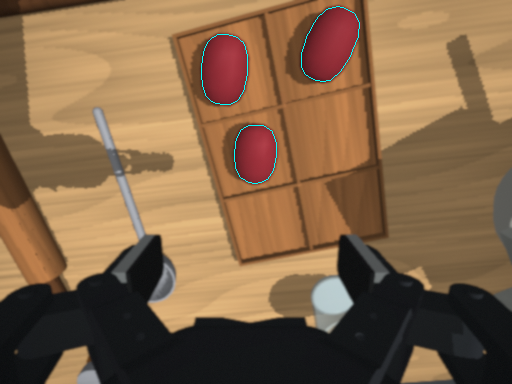

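Emit:
{"op": "play_rows", "data": {
  "plan": [
    [7,3,45,2],
    [15,7,95,2],
    [15,7,145,2],
    [15,7,195,2],
    [15,7,227,2]
  ]
}}

```text
t: 30.75
tcp_pos: [0.5, -0.3433, 0.0349]
ee_rot: [0.04, 0.078, 0.996, -0.011]
ft_force: [0.6, 0.2, 0.8]
finger_gap: 1.003
```

```bash
python3 - <<'E'
from pot import *
st();print(delta([.4983,-.3449,.035]).round(1))
E
```

```text
t 30.75 tcp [ 0.5    -0.3433  0.0349] gap 1.0032446122195418 F [0.6056 0.1601 0.7791]
x [-0.9845  0.155  -0.0819] y [ 0.1568  0.9875 -0.0163] z [ 0.0783 -0.0289 -0.9965] q [ 0.422   0.5444  0.1447  1.9033 -0.1558  0.6219  2.0801]
[ 1.4 -1.9 -0.2]
```

Emit:
{"op": "play_rows", "data": {
  "plan": [
    [0,0,0,0],
    [0,0,0,0],
    [0,0,0,0],
    [0,0,0,0]
  ],
  "jaw": 0
}}

```text
t: 31.15
tcp_pos: [0.5022, -0.3444, 0.0382]
ee_rot: [0.043, 0.078, 0.996, -0.012]
ft_force: [0.7, 0.7, -0.9]
finger_gap: 0.606
```

Emit:
{"op": "play_rows", "data": {
  "plan": [
    [0,0,-30,0],
    [0,0,-80,0],
    [0,0,-130,0],
    [0,0,-180,0],
    [0,0,-180,0]
  ]
}}

```text
t: 31.65
tcp_pos: [0.4919, -0.3427, 0.2291]
ee_rot: [0.052, 0.079, 0.995, -0.017]
ft_force: [1.3, -0.6, -0.6]
finger_gap: 0.61
```

```bash
python3 - <<'E'
from pot import *
st();snap('wrist','w26.png');print(delta(hop(.01,-.03,.37)).round())
E
```

```text
t 31.65 tcp [ 0.4919 -0.3427  0.2291] gap 0.6102514155191587 F [ 1.3219 -0.5887 -0.5911]
x [-0.9821  0.155  -0.1066] y [ 0.1585  0.987  -0.0251] z [ 0.1013 -0.0416 -0.994 ] q [ 0.3775  0.2537  0.1975  1.8345 -0.0842  0.9515  2.0243]
[ -90.  361. -145.]
```

View pics/w26.png

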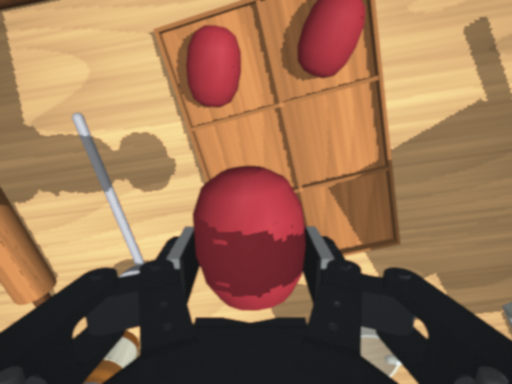

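Emit:
{"op": "play_rows", "data": {
  "plan": [
    [0,0,-30,0],
    [0,0,-65,0],
    [0,0,-100,0],
    [0,0,-100,0],
    [0,0,-100,0]
  ]
}}

```text
t: 32.2
tcp_pos: [0.4803, -0.3372, 0.3245]
ee_rot: [0.049, 0.079, 0.996, -0.015]
ft_force: [0.7, 0.6, -2.2]
finger_gap: 0.613
```

Emit:
{"op": "play_rows", "data": {
  "plan": [
    [-12,45,-20,0],
    [-24,90,-40,-5],
    [-36,135,-40,-10],
    [-48,180,-40,-15],
    [-48,180,-40,-20]
  ]
}}

```text
t: 32.7
tcp_pos: [0.5543, -0.1538, 0.3619]
ee_rot: [0.045, -0.105, 0.993, -0.02]
ft_force: [0.0, 0.6, -0.8]
finger_gap: 0.608
```

```bash
python3 - <<'E'
from pot import *
st();print(delta(hop(.01,-.03,.36)).round())
E
```

```text
t 32.7 tcp [ 0.5543 -0.1538  0.3619] gap 0.6079569660303784 F [ 0.0439  0.5991 -0.7937]
x [-0.9739 -0.2104 -0.0848] y [-0.2069  0.9772 -0.0488] z [ 0.0931 -0.03   -0.9952] q [0.1637 0.1087 0.0316 1.7155 0.0085 1.2201 1.9739]
[-99. 143.   3.]
```

Emit:
{"op": "play_rows", "data": {
  "plan": [
    [-28,40,0,-6],
    [-56,80,0,-12],
    [-84,120,0,-12],
    [-99,143,0,-12],
    [-99,143,0,-12]
  ]
}}

```text
t: 33.2
tcp_pos: [0.6208, 0.0167, 0.3593]
ee_rot: [0.04, -0.215, 0.976, -0.021]
ft_force: [-0.2, 1.0, -0.9]
finger_gap: 0.609
```

```bash
python3 - <<'E'
from pot import *
st();print(delta(hop(.012,-.028,.235)).round());snap('wrist','w27.png')
E
```

```text
t 33.2 tcp [0.6208 0.0167 0.3593] gap 0.6089787682523375 F [-0.1731  0.989  -0.9065]
x [-0.9045 -0.4208 -0.0698] y [-0.4174  0.9068 -0.0585] z [ 0.0879 -0.0237 -0.9958] q [-0.0234  0.212  -0.1011  1.6006  0.0585  1.2459  1.8665]
[ 10.  -0. 124.]
```

View pics/w27.png

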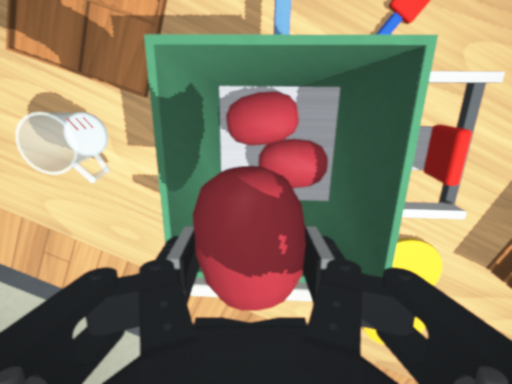

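Emit:
{"op": "play_rows", "data": {
  "plan": [
    [5,3,30,0],
    [5,6,65,0],
    [5,6,100,0],
    [5,6,122,0],
    [5,6,122,0]
  ]
}}

```text
t: 33.75
tcp_pos: [0.619, 0.0095, 0.2302]
ee_rot: [0.033, -0.211, 0.977, -0.022]
ft_force: [-1.4, -0.2, -1.6]
finger_gap: 0.61
```

Emit:
{"op": "play_rows", "data": {
  "plan": [
    [0,0,0,0],
    [0,0,0,0],
    [0,0,0,0]
  ],
  "jaw": 0.72
}}

```text
t: 34.05
tcp_pos: [0.62, 0.0091, 0.232]
ee_rot: [0.034, -0.211, 0.977, -0.023]
ft_force: [-0.3, -0.5, 0.1]
finger_gap: 0.72
```

Emit:
{"op": "play_rows", "data": {
  "plan": [
    [0,0,-30,0],
    [0,0,-70,0],
    [0,0,-110,0],
    [0,0,-140,0],
    [0,0,-140,0]
  ]
}}

```text
t: 34.55
tcp_pos: [0.6126, 0.014, 0.3808]
ee_rot: [0.042, -0.211, 0.976, -0.024]
ft_force: [0.3, -0.7, 0.5]
finger_gap: 0.722
```

Emit:
{"op": "play_rows", "data": {
  "plan": [
    [35,-5,-30,0],
    [70,-15,-40,0],
    [100,-50,-40,0],
    [125,-90,-40,0],
    [125,-90,-40,0]
  ],
  "jaw": 1
}}

```text
t: 35.05
tcp_pos: [0.5301, -0.1285, 0.4187]
ee_rot: [0.042, -0.204, 0.978, -0.027]
ft_force: [-0.1, -1.5, 0.2]
finger_gap: 1.001
```

```bash
python3 - <<'E'
from pot import *
st();pots(fn='p28.png')
E
```

```text
t 35.05 tcp [ 0.5301 -0.1285  0.4187] gap 1.0009821893404323 F [-0.081  -1.5371  0.1516]
x [-0.9133 -0.4009 -0.0722] y [-0.3964  0.9155 -0.0692] z [ 0.0938 -0.0346 -0.995 ] q [0.1291 0.0246 0.0223 1.6906 0.0201 1.3283 2.1295]
px [480 247] pos 0.5572 0.3329  L 102 S 41 ang 32 roll -9.0 delta [-181.  432.  369.]
px [336 238] pos 0.6666 0.0866  L 155 S 145 ang 80 roll -56.8 delta [-181.  163.  387.]
px [444  98] pos 0.3623 0.1151  L 66 S 40 ang 166 roll 37.5 delta [ 85. 311. 357.]
px [229  17] pos 0.3929 -0.2467  L 72 S 50 ang 141 roll 62.9 delta [204. -31. 371.]
px [154   5] pos 0.4232 -0.3594  L 57 S 23 ang 114 roll 89.8 delta [ 222. -147.  378.]
```

View pics/p28.png

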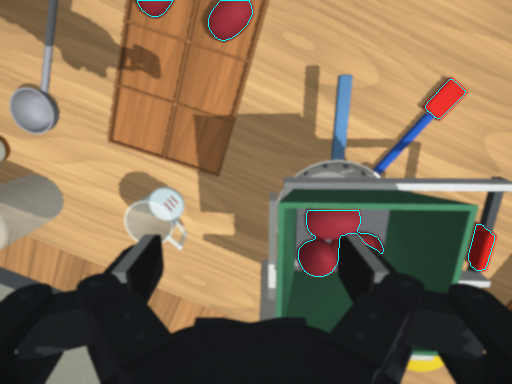

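Third is in. Next potato near (0.389,−0.2515).

Emit:
{"op": "play_rows", "data": {
  "plan": [
    [40,-10,10,8.5],
    [80,-20,30,17],
    [120,-30,60,25],
    [160,-40,90,34],
    [185,-46,130,42]
  ]
}}

```text
t: 35.6
tcp_pos: [0.393, -0.2465, 0.2796]
ee_rot: [0.052, 0.161, 0.986, -0.008]
ft_force: [0.4, -1.0, -0.8]
finger_gap: 1.003
```

Emit:
{"op": "play_rows", "data": {
  "plan": [
    [0,0,5,5],
    [0,0,10,10],
    [0,0,10,10]
  ]
}}

```text
t: 35.9
tcp_pos: [0.3939, -0.2457, 0.2689]
ee_rot: [0.052, 0.246, 0.968, -0.004]
ft_force: [0.2, -0.5, -0.6]
finger_gap: 1.002
```

```bash
python3 - <<'E'
from pot import *
st();pots(fn='p29.png')
E
```

```text
t 35.9 tcp [ 0.3939 -0.2457  0.2689] gap 1.0024921313933686 F [ 0.1552 -0.4902 -0.5688]
x [-0.8741  0.475  -0.1018] y [0.4757 0.8794 0.0185] z [ 0.0983 -0.0322 -0.9946] q [ 0.3155 -0.0553  0.1594  2.0791 -0.0088  1.0147  1.5534]
px [163 193] pos 0.3987 -0.3698  L 75 S 54 ang 164 roll -12.0 delta [ -38. -111.  237.]
px [238 144] pos 0.3887 -0.2527  L 76 S 53 ang 150 roll 1.7 delta [ 26. -13. 232.]
```

View pics/p29.png

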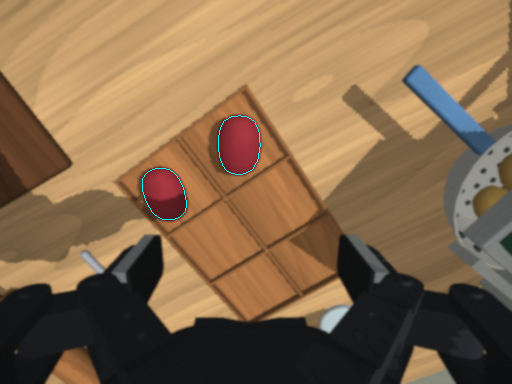

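Emit:
{"op": "play_rows", "data": {
  "plan": [
    [10,-6,45,1],
    [20,-13,95,2],
    [26,-13,145,2],
    [26,-13,195,2],
    [26,-13,230,2]
  ]
}}

```text
t: 36.45
tcp_pos: [0.3891, -0.2515, 0.0362]
ee_rot: [0.052, 0.26, 0.964, -0.003]
ft_force: [0.1, -0.7, -1.0]
finger_gap: 0.999
```

```bash
python3 - <<'E'
from pot import *
st();print(delta([.3887,-.2527,.035]).round(1))
E
```

```text
t 36.45 tcp [ 0.3891 -0.2515  0.0362] gap 0.9991809712137546 F [ 0.0858 -0.6872 -0.9943]
x [-0.8598  0.5002 -0.1021] y [0.5008 0.8653 0.022 ] z [ 0.0994 -0.0322 -0.9945] q [ 0.3622  0.3352  0.1474  2.2518 -0.1529  0.4595  1.6778]
[-0.1 -1.3  1.2]
```

Emit:
{"op": "play_rows", "data": {
  "plan": [
    [0,0,1,0],
    [0,0,1,0],
    [0,0,1,0],
    [0,0,1,0],
    [0,0,1,0]
  ],
  "jaw": 0
}}

```text
t: 36.95
tcp_pos: [0.3905, -0.2522, 0.0371]
ee_rot: [0.054, 0.259, 0.964, -0.003]
ft_force: [-1.1, -0.6, -1.3]
finger_gap: 0.604
```

Emit:
{"op": "play_rows", "data": {
  "plan": [
    [0,0,-20,0],
    [0,0,-55,0],
    [0,0,-90,0],
    [0,0,-120,0],
    [0,0,-120,0]
  ]
}}

```text
t: 37.45
tcp_pos: [0.3811, -0.25, 0.1618]
ee_rot: [0.06, 0.26, 0.964, -0.004]
ft_force: [1.1, 0.1, -1.5]
finger_gap: 0.61
```

Emit:
{"op": "play_rows", "data": {
  "plan": [
    [0,0,-40,0],
    [0,0,-85,0],
    [0,0,-130,0],
    [0,0,-180,0],
    [0,0,-180,0]
  ]
}}

```text
t: 37.95
tcp_pos: [0.3638, -0.2452, 0.3482]
ee_rot: [0.068, 0.26, 0.963, -0.005]
ft_force: [-0.0, -0.0, -0.8]
finger_gap: 0.608
```

```bash
python3 - <<'E'
from pot import *
st();snap('wrist','w30.png');print(delta(hop(-.01,.03,.37)).round())
E
```

```text
t 37.95 tcp [ 0.3638 -0.2452  0.3482] gap 0.6076137320189551 F [-0.0164 -0.0345 -0.8194]
x [-0.856   0.4995 -0.1332] y [0.5009 0.8651 0.0255] z [ 0.128  -0.0449 -0.9908] q [ 0.3087 -0.2008  0.1798  2.0368  0.0168  1.1679  1.5261]
[-40. 367. -11.]
```

View pics/w30.png

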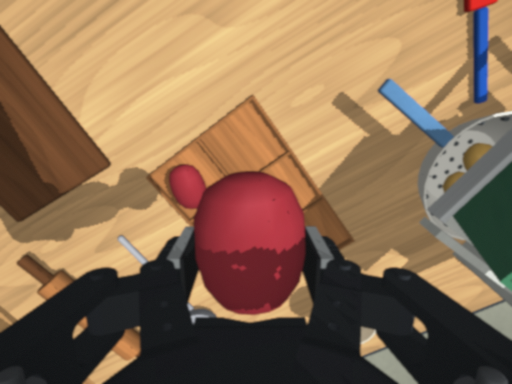

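Emit:
{"op": "play_rows", "data": {
  "plan": [
    [-5,45,-5,0],
    [-10,92,-8,0],
    [-16,140,-10,-8],
    [-21,190,-10,-16],
    [-26,235,-10,-24]
  ]
}}

```text
t: 38.5
tcp_pos: [0.5008, -0.0511, 0.3607]
ee_rot: [0.06, 0.05, 0.997, -0.018]
ft_force: [0.5, -0.8, -1.1]
finger_gap: 0.604
```

```bash
python3 - <<'E'
from pot import *
st();print(delta(hop(-.01,.03,.36)).round())
E
```

```text
t 38.5 tcp [ 0.5008 -0.0511  0.3607] gap 0.6035142349850765 F [ 0.4509 -0.8025 -1.0707]
x [-0.9877  0.098  -0.1217] y [ 0.1022  0.9943 -0.0291] z [ 0.1181 -0.0412 -0.9921] q [ 0.0849 -0.0455 -0.0872  1.8788  0.0404  1.19    1.4549]
[-67. 112.   6.]
```

Emit:
{"op": "play_rows", "data": {
  "plan": [
    [-20,35,0,-8],
    [-42,70,0,-16],
    [-60,100,0,-24],
    [-67,112,0,-30],
    [-67,112,0,-30]
  ]
}}

```text
t: 39.0
tcp_pos: [0.5779, 0.057, 0.362]
ee_rot: [0.051, -0.212, 0.975, -0.031]
ft_force: [-0.0, -0.8, -0.6]
finger_gap: 0.606
```

```bash
python3 - <<'E'
from pot import *
st();print(delta(hop(-.01,.028,.245)).round());snap('wrist','w31.png')
E
```

```text
t 39.0 tcp [0.5779 0.057  0.362 ] gap 0.6057046446906329 F [-0.0146 -0.8335 -0.6103]
x [-0.9048 -0.4171 -0.0864] y [-0.4107  0.908  -0.0828] z [ 0.113  -0.0395 -0.9928] q [-0.0264  0.1234 -0.1911  1.7016  0.0918  1.2177  1.7569]
[ 11.   4. 117.]
```

View pics/w31.png

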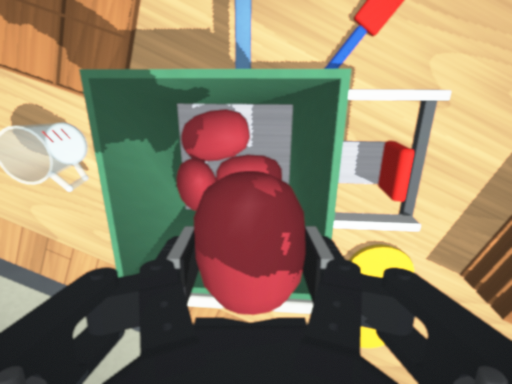

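Emit:
{"op": "play_rows", "data": {
  "plan": [
    [10,3,25,0],
    [26,4,55,0],
    [26,4,90,0],
    [26,4,114,0],
    [26,4,114,0]
  ]
}}

```text
t: 39.55
tcp_pos: [0.5604, 0.0393, 0.241]
ee_rot: [0.045, -0.207, 0.977, -0.032]
ft_force: [-0.7, -0.9, -0.9]
finger_gap: 0.609
```

Emit:
{"op": "play_rows", "data": {
  "plan": [
    [0,0,0,0],
    [0,0,0,0],
    [0,0,0,0]
  ],
  "jaw": 0.72
}}

```text
t: 39.85
tcp_pos: [0.5615, 0.039, 0.243]
ee_rot: [0.047, -0.207, 0.977, -0.032]
ft_force: [-0.5, -0.4, -0.0]
finger_gap: 0.715
```

Emit:
{"op": "play_rows", "data": {
  "plan": [
    [0,0,-30,0],
    [0,0,-65,0],
    [0,0,-90,0],
    [0,0,-90,0],
    [0,0,-90,0]
  ]
}}

```text
t: 40.35
tcp_pos: [0.5529, 0.0433, 0.3343]
ee_rot: [0.049, -0.207, 0.977, -0.033]
ft_force: [-0.7, -0.3, -0.6]
finger_gap: 0.717
```

Emit:
{"op": "play_rows", "data": {
  "plan": [
    [35,-5,-20,0],
    [70,-25,-40,0],
    [100,-60,-60,0],
    [120,-95,-60,0],
    [120,-95,-60,0]
  ],
  "jaw": 1
}}

```text
t: 40.85
tcp_pos: [0.4734, -0.0973, 0.392]
ee_rot: [0.048, -0.201, 0.978, -0.034]
ft_force: [0.3, -0.7, -0.1]
finger_gap: 0.995
```

```bash
python3 - <<'E'
from pot import *
st();pots(fn='p32.png'); pots('scene',fn='c32.png')
E
```

```text
t 40.85 tcp [ 0.4734 -0.0973  0.392 ] gap 0.9949563513223525 F [ 0.3033 -0.7086 -0.0822]
x [-0.9149 -0.3956 -0.0803] y [-0.3891  0.9172 -0.086 ] z [ 0.1076 -0.0474 -0.9931] q [ 0.1316 -0.1006 -0.0348  1.866   0.0349  1.2643  2.0636]
px [302 279] pos 0.7022 0.0829  L 162 S 116 ang 109 roll -86.3 delta [-250.  101.  369.]
px [445 273] pos 0.5716 0.3078  L 87 S 53 ang 42 roll -19.0 delta [-221.  359.  345.]
px [420 122] pos 0.3599 0.1143  L 65 S 40 ang 167 roll 36.3 delta [ 50. 265. 331.]
px [123  17] pos 0.4042 -0.3628  L 69 S 53 ang 143 roll 60.4 delta [ 200. -190.  357.]
px [151 238] pos 0.3994 -0.3710  L 81 S 51 ang 162 roll 40.9 delta [ 210. -197.  357.]
px [299 170] pos 0.4989 0.1339  L 132 S 104 ang 172 roll 31.1 delta [-85. 225. 345.]
```

View pics/p32.png

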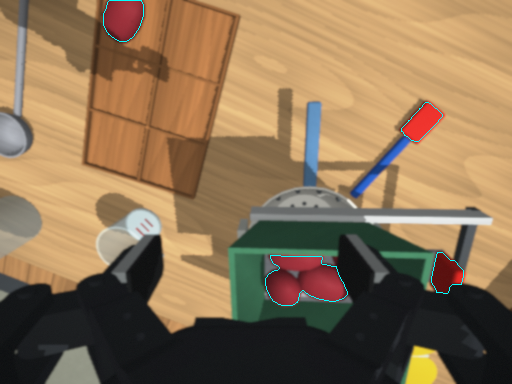

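View pics/c32.png

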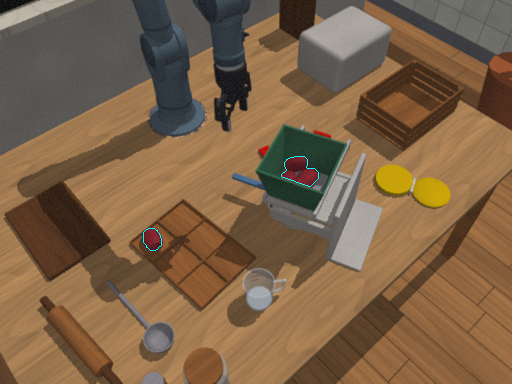

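Emit:
{"op": "play_rows", "data": {
  "plan": [
    [32,-35,10,8],
    [64,-70,20,16],
    [96,-105,40,24],
    [128,-141,70,32],
    [160,-176,100,38]
  ]
}}

```text
t: 41.45
tcp_pos: [0.4126, -0.3085, 0.2992]
ee_rot: [0.056, 0.125, 0.99, -0.014]
ft_force: [0.7, -0.9, 1.1]
finger_gap: 1.002
```

Emit:
{"op": "play_rows", "data": {
  "plan": [
    [15,-25,15,0],
    [25,-38,30,0],
    [25,-38,30,0]
  ]
}}

```text
t: 41.75
tcp_pos: [0.379, -0.3398, 0.263]
ee_rot: [0.052, 0.127, 0.991, -0.013]
ft_force: [0.1, 0.7, -0.7]
finger_gap: 1.003
```

```bash
python3 - <<'E'
from pot import *
st();pots(fn='p33.png')
E
```

```text
t 41.75 tcp [ 0.379  -0.3398  0.263 ] gap 1.002924016879413 F [ 0.1362  0.7324 -0.6999]
x [-0.9626  0.2497 -0.1053] y [ 0.2523  0.9676 -0.0122] z [ 0.0988 -0.0383 -0.9944] q [ 0.4212  0.0431  0.2546  1.9977 -0.0507  1.0015  2.0166]
px [232 166] pos 0.4017 -0.3690  L 76 S 53 ang 165 roll -0.1 delta [ -2. -21. 231.]
```

View pics/p33.png

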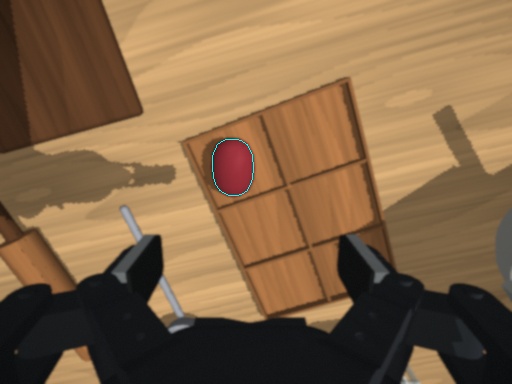

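Emit:
{"op": "play_rows", "data": {
  "plan": [
    [-2,-10,45,0],
    [-2,-21,95,0],
    [-2,-21,145,0],
    [-2,-21,195,0],
    [-2,-21,230,0]
  ]
}}

```text
t: 42.3
tcp_pos: [0.4044, -0.3655, 0.0343]
ee_rot: [0.053, 0.123, 0.991, -0.012]
ft_force: [0.4, 0.1, -0.2]
finger_gap: 1.003
```

```bash
python3 - <<'E'
from pot import *
st();print(delta([.4017,-.369,.035]).round(1))
E
```

```text
t 42.3 tcp [ 0.4044 -0.3655  0.0343] gap 1.0032584911539042 F [ 0.4069  0.123  -0.1505]
x [-0.964   0.2425 -0.1086] y [ 0.245   0.9695 -0.0097] z [ 0.1029 -0.036  -0.994 ] q [ 0.5035  0.4572  0.2027  2.0672 -0.2486  0.5355  2.2135]
[ 1.7 -4.1 -0.9]
```

Emit:
{"op": "play_rows", "data": {
  "plan": [
    [1,-4,0,0],
    [1,-4,0,0]
  ]
}}

```text
t: 42.5
tcp_pos: [0.4045, -0.3677, 0.0343]
ee_rot: [0.054, 0.121, 0.991, -0.011]
ft_force: [0.0, -0.2, 2.2]
finger_gap: 0.996
```

Emit:
{"op": "play_rows", "data": {
  "plan": [
    [0,0,0,0],
    [0,0,0,0],
    [0,0,0,0],
    [0,0,0,0],
    [0,0,0,0]
  ],
  "jaw": 0
}}

```text
t: 43.0
tcp_pos: [0.4069, -0.3691, 0.0377]
ee_rot: [0.056, 0.121, 0.991, -0.012]
ft_force: [-1.8, 1.4, 7.7]
finger_gap: 0.605
```

Emit:
{"op": "play_rows", "data": {
  "plan": [
    [0,0,-20,0],
    [0,0,-50,0],
    [0,0,-80,0],
    [0,0,-80,0],
    [0,0,-80,0]
  ]
}}

```text
t: 43.5
tcp_pos: [0.3987, -0.3665, 0.1188]
ee_rot: [0.058, 0.122, 0.991, -0.012]
ft_force: [-0.0, -0.9, -0.9]
finger_gap: 0.605
```

Emit:
{"op": "play_rows", "data": {
  "plan": [
    [0,0,-40,0],
    [0,0,-90,0],
    [0,0,-140,0],
    [0,0,-190,0],
    [0,0,-235,0]
  ]
}}

```text
t: 44.0
tcp_pos: [0.3717, -0.3567, 0.3531]
ee_rot: [0.057, 0.122, 0.991, -0.012]
ft_force: [0.8, -0.4, -1.5]
finger_gap: 0.605
```

```bash
python3 - <<'E'
from pot import *
st();snap('wrist','w34.png');print(delta(hop(0,-.01,.38)).round())
E
```

```text
t 44.0 tcp [ 0.3717 -0.3567  0.3531] gap 0.604561767331799 F [ 0.7895 -0.3706 -1.5058]
x [-0.9639  0.2395 -0.1164] y [ 0.2423  0.9702 -0.0098] z [ 0.1106 -0.0376 -0.9931] q [ 0.4203 -0.0245  0.2868  1.8722 -0.0393  1.1843  2.0469]
[-133.  425.   -7.]
```

View pics/w34.png

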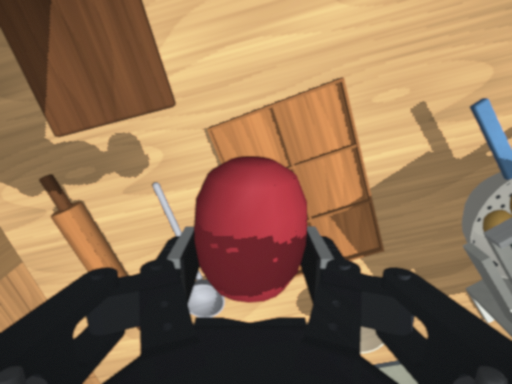

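Emit:
{"op": "play_rows", "data": {
  "plan": [
    [-14,44,-5,0],
    [-28,90,-10,0],
    [-42,135,-10,0],
    [-56,180,-10,-5],
    [-70,225,-10,-10]
  ]
}}

```text
t: 44.55
tcp_pos: [0.4949, -0.1557, 0.3759]
ee_rot: [0.061, 0.033, 0.997, -0.021]
ft_force: [1.3, -1.6, -1.2]
finger_gap: 0.605
```

```bash
python3 - <<'E'
from pot import *
st();print(delta(hop(0,-.01,.37)).round())
E
```

```text
t 44.55 tcp [ 0.4949 -0.1557  0.3759] gap 0.6048711336497912 F [ 1.3159 -1.6275 -1.1746]
x [-0.9904  0.0639 -0.1226] y [ 0.0689  0.9969 -0.0369] z [ 0.1199 -0.045  -0.9918] q [ 0.1888 -0.0305  0.0251  1.8336  0.0207  1.2115  1.7119]
[-96. 184.  11.]
```

Emit:
{"op": "play_rows", "data": {
  "plan": [
    [-24,44,0,-6],
    [-48,88,0,-13],
    [-72,132,0,-20],
    [-90,172,5,-27],
    [-90,172,5,-27]
  ]
}}

```text
t: 45.05
tcp_pos: [0.5972, 0.0206, 0.3718]
ee_rot: [0.053, -0.208, 0.976, -0.03]
ft_force: [-0.8, 1.0, -2.5]
finger_gap: 0.606
```

```bash
python3 - <<'E'
from pot import *
st();print(delta(hop(0,-.01,.265)).round());snap('wrist','w35.png')
E
```

```text
t 45.05 tcp [0.5972 0.0206 0.3718] gap 0.6061805921775716 F [-0.7781  0.9785 -2.4644]
x [-0.9077 -0.4098 -0.0905] y [-0.4034  0.9114 -0.0814] z [ 0.1159 -0.0374 -0.9926] q [ 0.0033  0.1462 -0.1486  1.6553  0.0796  1.2328  1.8263]
[  3.   6. 107.]
```

View pics/w35.png

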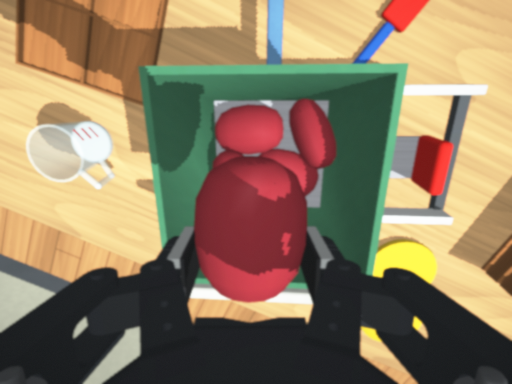

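Emit:
{"op": "play_rows", "data": {
  "plan": [
    [-8,18,20,0],
    [-14,32,50,0],
    [-14,32,85,0],
    [-14,32,120,0],
    [-14,32,120,0]
  ]
}}

```text
t: 45.6
tcp_pos: [0.6048, 0.043, 0.2434]
ee_rot: [0.044, -0.204, 0.977, -0.032]
ft_force: [-1.3, -1.4, -2.7]
finger_gap: 0.602
```

Emit:
{"op": "play_rows", "data": {
  "plan": [
    [0,0,0,0],
    [0,0,0,0],
    [0,0,0,0]
  ],
  "jaw": 0.72
}}

```text
t: 45.9
tcp_pos: [0.6062, 0.0427, 0.2459]
ee_rot: [0.046, -0.203, 0.977, -0.032]
ft_force: [-0.2, 0.4, 0.5]
finger_gap: 0.72
```

Emit:
{"op": "play_rows", "data": {
  "plan": [
    [0,0,-30,0],
    [0,0,-65,0],
    [0,0,-105,0],
    [0,0,-145,0],
    [0,0,-145,0]
  ]
}}

```text
t: 46.4
tcp_pos: [0.5947, 0.0505, 0.4011]
ee_rot: [0.056, -0.203, 0.977, -0.033]
ft_force: [0.8, -0.0, 0.5]
finger_gap: 0.715
```

```bash
python3 - <<'E'
from pot import *
st();snap('wrist','w36.png'); im=snap('scene','c36.png')
cv2.imwrite('pics/c36c.png',cv2.cvtColor(cv2.resize(im[80:280,220:420],None,fx=3,fy=3,interpolation=cv2.INTER_CUBIC),cv2.COLOR_RGB2BGR))
E
```

```text
t 46.4 tcp [0.5947 0.0505 0.4011] gap 0.7154706316028048 F [ 0.8098 -0.0179  0.4742]
x [-0.911  -0.4012 -0.0951] y [-0.3939  0.915  -0.0867] z [ 0.1219 -0.0415 -0.9917] q [-0.0358  0.132  -0.1667  1.6132  0.0904  1.2876  1.7612]
```

View pics/w36.png

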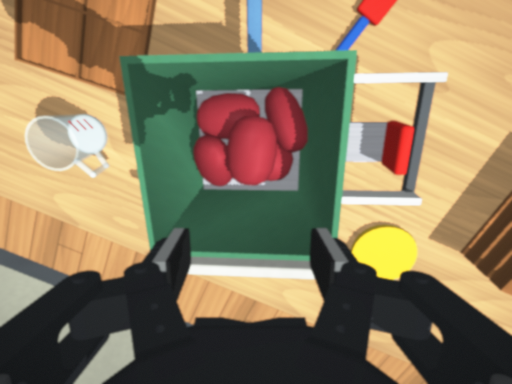

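View pics/c36c.png

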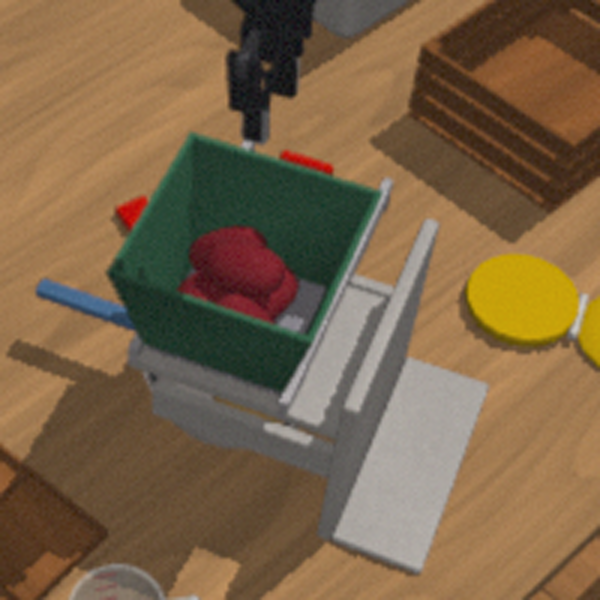

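All five reds lie in the funnel, none near the rim. Back off slightly and do the last checks.

Emit:
{"op": "play_rows", "data": {
  "plan": [
    [10,0,-10,0],
    [30,0,-20,0],
    [60,0,-30,0],
    [60,0,-30,0],
    [60,0,-30,0]
  ]
}}

```text
t: 47.0
tcp_pos: [0.5335, 0.0262, 0.4191]
ee_rot: [0.05, -0.203, 0.977, -0.033]
ft_force: [-0.7, 0.5, -0.9]
finger_gap: 0.721
```

```bash
python3 - <<'E'
from pot import *
s=st();print(np.abs(s['joint_velocities']).max())
im=snap('scene','c37.png');im2=snap('side','s37.png');snap('wrist','w37.png')
cv2.imwrite('pics/both.png',cv2.resize(np.hstack([im,im2])[:,:,::-1],(800,300),interpolation=cv2.INTER_AREA))
d=lambda a,b: print(a,b,at_z(a,b,.188))
for a,b in [('scene','gate_grip'),('wrist','gate_grip'),('wrist','colander'),('scene','cup'),('side','brush'),('scene','ladle'),('scene','mould'),('scene','new1'),('side','new1')]:
    print(a,b,[(np.round(q['uv']).tolist(),round(q['confidence'],2)) for q in manip.boxes_of(a,b)])
E
```

```text
t 47.0 tcp [0.5335 0.0262 0.4191] gap 0.7207914522413957 F [-0.6553  0.519  -0.8921]
x [-0.9126 -0.4    -0.0845] y [-0.3935  0.9155 -0.0842] z [ 0.111  -0.0436 -0.9929] q [-0.0058  0.004  -0.1551  1.712   0.0634  1.3231  1.8071]
0.03139380381699456
scene gate_grip [([324.0, 179.0], 0.58), ([324.0, 193.0], 0.23)]
wrist gate_grip [([347.0, 186.0], 0.56), ([381.0, 266.0], 0.48)]
wrist colander [([253.0, 96.0], 0.55), ([212.0, 201.0], 0.22)]
scene cup [([261.0, 288.0], 0.58), ([321.0, 177.0], 0.49)]
side brush [([310.0, 277.0], 0.9)]
scene ladle [([154.0, 332.0], 0.68)]
scene mould [([412.0, 186.0], 0.65)]
scene new1 [([290.0, 160.0], 0.68), ([300.0, 171.0], 0.61), ([286.0, 172.0], 0.59), ([298.0, 183.0], 0.4)]
side new1 [([242.0, 198.0], 0.82), ([232.0, 191.0], 0.73), ([258.0, 195.0], 0.66)]
```

View pics/both.png

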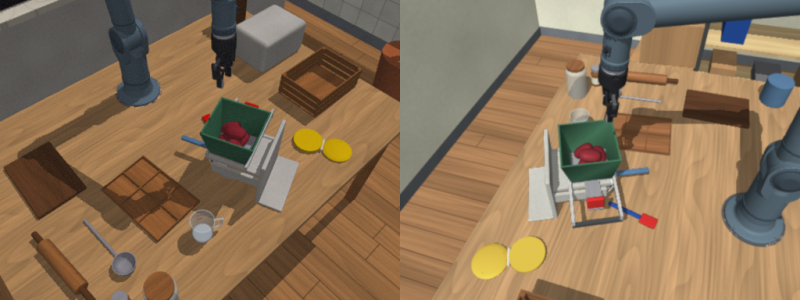

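View pics/w37.png

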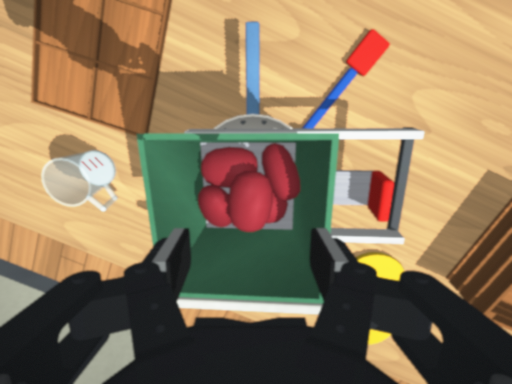

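Tray empty, bystanders unmoved (cup, brush, mould, ladle at their original pixels). Compare the gate handle's position with the start picture, then hand in.

```bash
python3 - <<'E'
from h import *
for f in ['side1.png','s4.png','s37.png']:
    im=cv2.imread('pics/'+f).astype(int)[235:275,230:270]
    m=(im[...,2]>150)&(im[...,1]<60)&(im[...,0]<60)
    print(f,m.sum(),np.argwhere(m).mean(0))
manip.sign_off()
E
```

```text
side1.png 260 [23.68461538 20.1       ]
s4.png 261 [23.66283525 20.08429119]
s37.png 259 [23.66409266 20.06949807]
the job is handed in; nothing more can be done
```

I finished the whole sequence and handed the job in at about 47 s of the 210 s allowed. `sign_off` gives no verdict, so the points below are my own last checks.

- **Colander:** I slid it under the outlet by its handle and released it. Its rim outline looked within about 7 mm of centred.
- **Gate out:** I drew it to its end stop, about 135 mm of travel with 20 N of resistance there. A picture down through the funnel showed both yellow potatoes in the colander.
- **Gate home:** I pushed it back until it pressed against the shut stop. In the final side picture its handle sits within 0.1 pixel of where it started.
- **Red potatoes:** There were five, and all are in the funnel, well below the rim. The tray is empty.
- **Bystanders:** The cup, ladle, brush and mould show no visible movement. The gripper was clear of everything at hand-in.

- **Less certain:** I saw the yellow potatoes in the colander while carrying the fourth red potato, and a yellow one again while carrying the fifth. They are hidden under the shut gate in the last pictures. In the final picture the detector found only four of the five reds, but I could see all five in the wrist view.
- **Off plan:** The tool drifted to about 7° of tilt over the run. The fingers also brushed the funnel wall lightly twice, at about 10 N or less, with no visible effect.

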